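Top up and re-clamp the jar shaker

TASK

The jar shaker still holds the part load of its last run, clamped under the press, and must be topped up: slacken the black tension knob until the pressure plate hangs clear of the jars, slide the blue carrier (it has a black grip) out to the white mark at the loading end, and stand a spare jar from the bench in every empty cell. Then slide the full carrier back until its white index line stands at the green work mark and turn the knob clockwise until the spring gauge's needle stands in the green band, never letting it run into the red. The carrier is only ever slid, not lifted; spares that are not needed stay standing on the bench, and the rest of the bench is left as it is.

Things in the scene. Friction and masses are not known exactly. Their poses are not given: they have to be found in the camera images.
- shaker: white jar shaker, fixed, turned up to 0.1 rad; origin under the bed's centre, y along the bed to the left, z up. Bed 36 mm above the bench, 10 mm guide rails (4 mm play), end bars. At its left half a press: rear column, arm 52 mm wide (186 to 214 mm above the bench), and below it a sprung pressure plate, 160 by 112 mm (x, y), whose six rubber buttons press on the caps of the jars at the start.
- work_mark (a point): green line on the front guide rail: the bed point under the press over which the carrier's origin must stand; axes as the shaker's. The carrier starts within 8 mm of it. A white line 200 mm to the right (-y) is the loading mark; more than 140 mm from the work mark counts as being at the loading end. End bars stop the carrier 20 mm beyond either mark.
- carrier: blue six-cell carrier, 178 mm along x, 138 mm along y, walls 32 mm high, about 300 g, loose on the bed; origin at the centre of its underside, z up, y along the bed to the left. A white index line marks the middle of its front wall. Cells 54 mm square, 28 mm deep, floor 4 mm above the underside, 58 mm apart in x and 76 mm in y. Full, it takes 3 to 6 N to slide.
- carrier_grip (a point): black upright round grip, 22 mm diameter, on a steel strap 145 mm to the right (-y) of the carrier's origin; the point lies on its axis at the height to hold it, 54 mm above the carrier's underside (grip's top 21 mm above the point, strap's top 32 mm below it).
- gauge_needle (a joint): red needle of the white spring gauge on the front of the press: rad, clockwise from rest 0 at the left. It shows how far the press's spring is compressed (0.11 rad per mm): 0 while the plate hangs free, rising once the plate has met the jars. Green band 0.715 to 0.935, red zone from 1.155 to the stop at 1.38.
- tension_knob (a joint): angle of the black tension knob, rad, growing clockwise from above (tightening), 4 to 5.2 at the start, range 0 to 8.6. Each rad moves the press 2.4 mm: at 0 the plate hangs 6.5 mm above the caps, near 2.7 it meets them, from there 0.264 rad of needle per rad of knob, so about 5.8 in the green. Friction 0.08 N m; it stays where it is left and does not rise or sink.
- knob_grip (a point): point on the upright axis of the black fluted round knob on top of the press arm, 51 mm diameter over the flutes, 38 mm tall, at the height to grip it: 16 mm below the knob's top, 22 mm above its underside, which is 12 mm above the arm. The gauge's plate, 94 mm wide, sticks out 95 mm ahead (-x) of this axis, 140 to 220 mm above the bench.
- cell_1 (a point): middle of the floor of carrier cell 1, at (-58, +38, +4) mm in the carrier's frame; a dark round pad marks it when the cell is empty.
- cell_2 (a point): middle of the floor of carrier cell 2, at (+0, +38, +4) mm in the carrier's frame; a dark round pad marks it when the cell is empty.
- cell_3 (a point): middle of the floor of carrier cell 3, at (+58, +38, +4) mm in the carrier's frame; a dark round pad marks it when the cell is empty.
- cell_4 (a point): middle of the floor of carrier cell 4, at (-58, -38, +4) mm in the carrier's frame; a dark round pad marks it when the cell is empty.
- cell_5 (a point): middle of the floor of carrier cell 5, at (+0, -38, +4) mm in the carrier's frame; a dark round pad marks it when the cell is empty.
- cell_6 (a point): middle of the floor of carrier cell 6, at (+58, -38, +4) mm in the carrier's frame; a dark round pad marks it when the cell is empty.
- jar_1: white screw-cap jar, 46 mm diameter, 84 mm tall, cap 40 mm diameter (the top 17 mm), 70 g, closed; at the start it stands in a cell of the carrier. Origin at the centre of its underside, z up along the jar. May be absent (None) in a run.
- jar_2: white screw-cap jar, 46 mm diameter, 84 mm tall, cap 40 mm diameter (the top 17 mm), 70 g, closed; at the start it stands in a cell of the carrier. Origin at the centre of its underside, z up along the jar. May be absent (None) in a run.
- jar_3: white screw-cap jar, 46 mm diameter, 84 mm tall, cap 40 mm diameter (the top 17 mm), 70 g, closed; at the start it stands in a cell of the carrier. Origin at the centre of its underside, z up along the jar. May be absent (None) in a run.
- jar_4: white screw-cap jar, 46 mm diameter, 84 mm tall, cap 40 mm diameter (the top 17 mm), 70 g, closed; at the start it stands in a cell of the carrier. Origin at the centre of its underside, z up along the jar. May be absent (None) in a run.
- jar_5: white screw-cap jar, 46 mm diameter, 84 mm tall, cap 40 mm diameter (the top 17 mm), 70 g, closed; at the start it stands in a cell of the carrier. Origin at the centre of its underside, z up along the jar. May be absent (None) in a run.
- jar_6: white screw-cap jar, 46 mm diameter, 84 mm tall, cap 40 mm diameter (the top 17 mm), 70 g, closed; at the start it stands in a cell of the carrier. Origin at the centre of its underside, z up along the jar. May be absent (None) in a run.
- spare_1: white screw-cap jar, 46 mm diameter, 84 mm tall, cap 40 mm diameter (the top 17 mm), 70 g, closed; a spare, at the start it stands on the bench in front of or beside the shaker. Origin at the centre of its underside, z up along the jar.
- spare_2: white screw-cap jar, 46 mm diameter, 84 mm tall, cap 40 mm diameter (the top 17 mm), 70 g, closed; a spare, at the start it stands on the bench in front of or beside the shaker. Origin at the centre of its underside, z up along the jar.
- spare_3: white screw-cap jar, 46 mm diameter, 84 mm tall, cap 40 mm diameter (the top 17 mm), 70 g, closed; a spare, at the start it stands on the bench in front of or beside the shaker. Origin at the centre of its underside, z up along the jar.
- timer: white bench timer, 62 x 62 x 17 mm, loose bystander to the left of the shaker; origin under its centre.
Things that resemble listed ones, but are neither listed nor needed, are in the scene too. Leave any pink or purple look-alike of the spare_1 alone. Leave any orange look-alike of the spare_2 alone.

How it is judged:
By the outcome, as a careful person would: the job done as asked, in the order asked, and still so for the second after the job is handed in, with the robot touching nothing.
Of jar_1, jar_2, jar_3, jar_4, jar_5, jar_6 only 3 to 5 are there at a start; the rules pass over those that are not, and their reading is None.
At some moment in a run one of carrier may be knocked a few centimetres aside while the robot is not near it.
It also fails if it takes over 210 s, if anything falls off the work surface, if the arm or the gripper's body presses on something with over 40 N, if the wrist force passes 120 N, or if a joint passes its speed limit or range.

ROBOT

A 6-joint arm with a two-finger parallel gripper is mounted at the origin on a cart in front of the work surface, level with it; the furniture and walls round the work are solid. World frame = base frame: x ahead of the robot, y to its left, z up, the work surface at z = 0. Lengths are in m, angles in rad, forces in N, time in s.
With the tool pointing down it reaches from about 0.325 to 0.925 m from the base axis. Payload 3.1 kg.
Tool frame: the origin (TCP) lies at the very end of the fingers, on their centre line; the grasp point (between the pads) lies behind it (r.grip_depth is the y of the grasp point in the tool frame, in m); y points along the fingers, z is the direction in which the jaws open and shut, and the axes are right-handed (so a half turn about y gives the same grasp; the last joint's range is limited). The gripper opens to 85 mm and grips with 20 to 120 N. Pads are 22 mm wide; open, the fingers measure 114 mm over their backs; the gripper's body (76 mm by 85 mm) begins 54 mm behind the grasp point. The pads swing forward as they close: fully open they stand 13 mm farther back than shut.
Start: joints at [1.132, 0.217, 1.613, -0, 1.311, -0.112], TCP at [0.201, 0.592, 0.231] pointing down, gripper open.
Joint ranges: [-2.75, 2.75], [-0.78, 2.1], [0.31, 2.55], [-1.13, 4.27], [0.13, 2.63], [-2.58, 2.58]. Speed limits (rad/s): [2.79, 2.79, 3.14, 3.14, 3.14, 3.14].

INTERFACE

Orientations are given as a 3x3 rotation matrix whose columns are the frame's x, y, z axes.
In Python, from plant import r, camera, close_job gives the robot as it stands. The module is installed in compiled form; this text tells all that it offers.
- The arm moves only by the shell command python3 -m jog 'ROWS' [OPENING] [FORCE]. ROWS is JSON, a list that holds one entry, the list of rows, each a list of 6 numbers: the shift along the world's x, y, z in mm, then the turn, a rotation vector about the world's x, y, z in degrees. A call has exactly 5 rows; each row is the pose to reach, as a shift and turn from the pose commanded when the call began; what a row does not reach only later rows make up. A row lasts 1/12 s, in which the tool goes at most 41.7 mm and 7.16 degrees, less where a joint would pass 70% of its speed; a pose out of reach is approached as far as the arm can. A call with a gripper value outside its range is refused whole. OPENING is the finger opening in mm, from 0 to 85.4, set as the call begins (- or left out, the last holds). The fingers move at their own pace and stop on an object; FORCE is the grip in N (left out, the last holds). Time passes only in rows, so rows that repeat a pose let the fingers close, or fill a call up. It gives the time, the measured TCP pose, the force and the opening at its end, in the units of the state.
- r.get_state(): the state, without advancing time (a new reading comes with each control period).
- camera(name): name is "scene" or "top" or "wrist"; returns a dict with "image" (480x640x3 uint8, red, green, blue), "camera_matrix" (3x3 intrinsics, pixels), "R" (3x3) and "t" (3): a world point X has camera coordinates R X + t. Camera axes: x right, y down, z forward; pixel columns grow to the right and rows downward; lengths in m; the calibration is good to about 2 mm. A picture is of the moment at which its call begins. There is no depth.
- close_job(): hands the job in, once; it reports no verdict.
The state is a dict: "time_s": time; "joints": joint angles; "joint_vel": joint speeds; "tau": joint torques, N m; "ee_pos": TCP position; "tcp_rot": TCP orientation; "wrist_force": force on the tool from outside, world axes, zero at the start; "wrist_torque": the same for the moment, N m; "gripper_width": finger opening in m.
Only numpy, scipy, OpenCV 4.12 (cv2) and the standard library are available. Lean on these libraries where they do the work, as an engineer would, in place of code of your own. Each camera call takes 0.05 s, during which the arm holds its last target. There are 200 camera calls.

## Working session

There is one attempt and no reset: what is moved stays moved. The work goes in short steps, Python scripts to look and compute and a shell command to move; the robot and the scene stay as the last step left them, time stands still between calls to the robot, and variables do not carry over. Pictures are saved under pics/ and viewed, about 12 in all and at most 16, crops included, and the job is handed in when it is done.

```bash
mkdir -p pics; cat > h.py <<'E'
import numpy as np, cv2
from plant import r, camera
def snap(n,f=None):
    c=camera(n)
    if f: cv2.imwrite('pics/'+f,c['image'][:,:,::-1])
    return c
def ray(c,u,v,z):
    "world point at height z seen at pixel"
    K=c['camera_matrix'];d=c['R'].T@np.linalg.inv(K)@np.array([u,v,1.]);o=-c['R'].T@c['t']
    return o+d*(z-o[2])/d[2]
def proj(c,X):
    p=c['camera_matrix']@(c['R']@np.array(X)+c['t']);return p[:2]/p[2]
def st():
    s=r.get_state();print(round(s['time_s'],2),np.round(s['ee_pos']*1000,1),'z',np.round(s['tcp_rot'][:,2],3),'y',np.round(s['tcp_rot'][:,1],3),'F',np.round(s['wrist_force'],1),'T',np.round(s['wrist_torque'],2),'w',round(s['gripper_width']*1000,1),'q',np.round(s['joints'],2));return s
E
python3 - <<'E'
from h import *
s=st();print(r.grip_depth)
for n in('scene','top'):
    c=snap(n,n+'0.png');print(n,np.round(-c['R'].T@c['t'],3),np.round(c['R'],2).tolist(),c['camera_matrix'][0])
E
```

```text
0.0 [200.2 591.2 230. ] z [ 0.321  0.947 -0.002] y [-0.001 -0.002 -1.   ] F [-0.5 -0.2  0. ] T [-0.    0.03 -0.02] w 85.5 q [ 1.13  0.22  1.61  0.    1.31 -0.11]
-0.0187
scene [-0.426  0.596  0.701] [[-0.56, -0.83, -0.01], [-0.36, 0.25, -0.9], [0.74, -0.5, -0.44]] [546.11766377   0.         317.63473257]
top [-0.143 -0.168  1.015] [[0.21, -0.98, -0.01], [-0.77, -0.16, -0.61], [0.6, 0.14, -0.79]] [464.88194099   0.         324.10262087]
```

View pics/scene0.png

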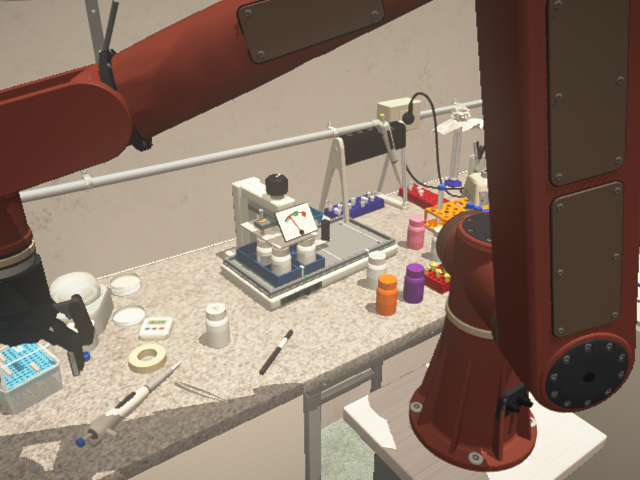

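View pics/top0.png

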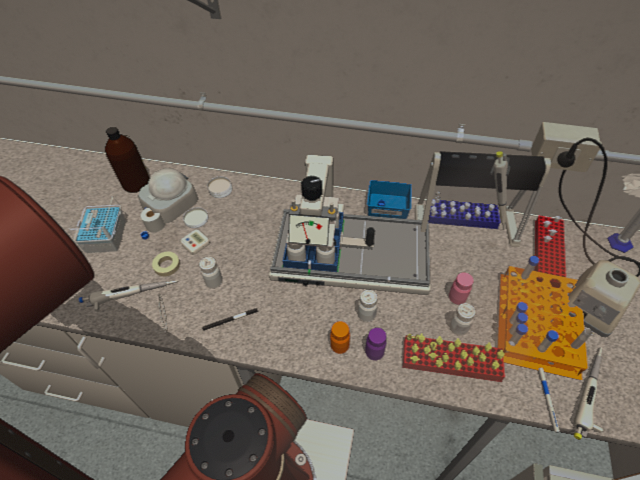

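Top view: white spares at about (209,272), (368,305) and (463,318). Look-alikes are orange (340,337), purple (376,343) and pink (461,288). The knob is at (312,187) and the carrier grip at (371,235). I'll take a close crop to check these.

```bash
python3 - <<'E'
import cv2
a=cv2.imread('pics/top0.png')[150:300,262:442];cv2.imwrite('pics/c1.png',cv2.resize(a,None,fx=4.4,fy=4,interpolation=cv2.INTER_CUBIC))
a=cv2.imread('pics/scene0.png')[160:310,210:410];cv2.imwrite('pics/c2.png',cv2.resize(a,None,fx=4,fy=4,interpolation=cv2.INTER_CUBIC))
E
```

```text
(no output)
```

View pics/c1.png

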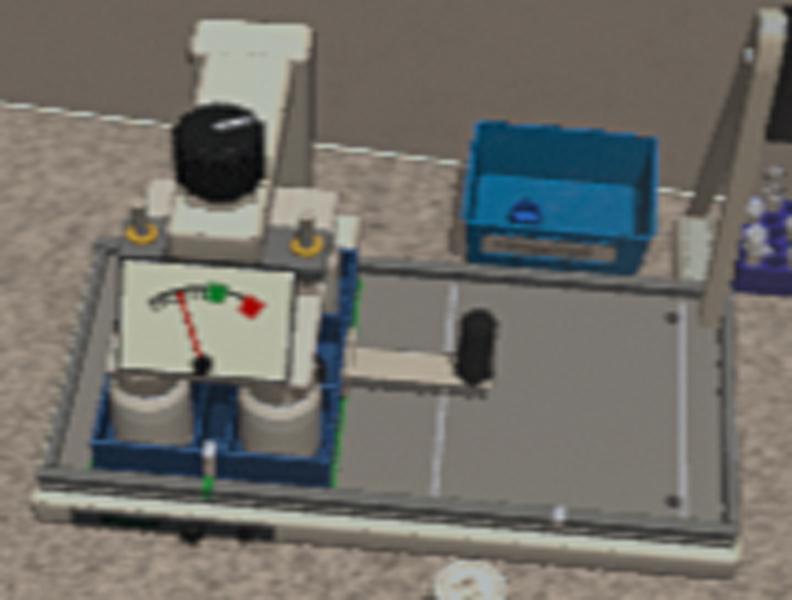

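View pics/c2.png

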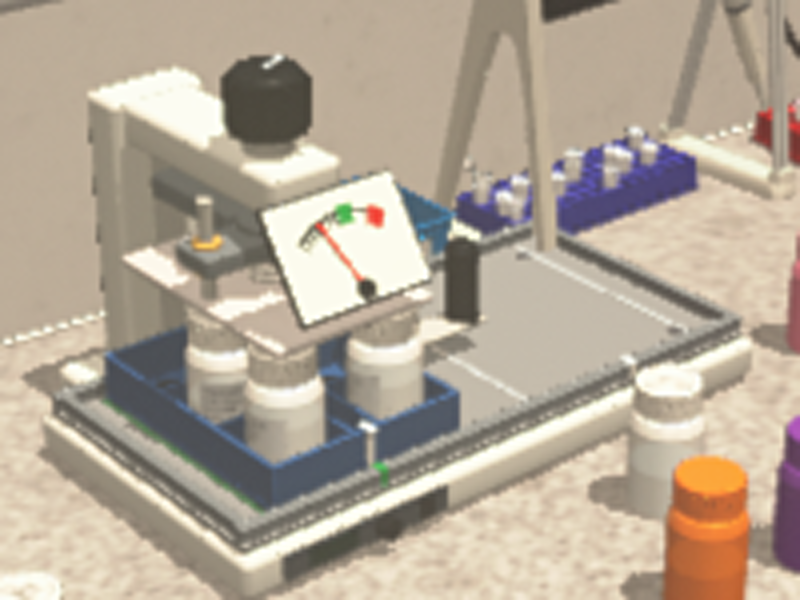

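Crops: the needle sits short of green. The green mark is at top pixel (309.3,271.3), the white loading mark at (389,278.8), and the index line at (309.7,265). Now I'll measure the knob, grip and spares across both views.

```bash
python3 - <<'E'
from h import *
T,S=snap('top'),snap('scene')
def black(c,x0,y0,x1,y1,th=60):
    g=c['image'][y0:y1,x0:x1].max(2);m=(g<th).astype(np.uint8)
    n,l,s,ce=cv2.connectedComponentsWithStats(m);i=1+np.argmax(s[1:,4]);return (s[i,0]+x0+(s[i,2]-1)/2,s[i,1]+y0+(s[i,3]-1)/2),s[i].tolist()
def tri(a,b):
    A=[];B=[]
    for c,(u,v) in((T,a),(S,b)):
        o=-c['R'].T@c['t'];d=c['R'].T@np.linalg.inv(c['camera_matrix'])@np.array([u,v,1.]);d/=np.linalg.norm(d);P=np.eye(3)-np.outer(d,d);A.append(P);B.append(P@o)
    X=np.linalg.lstsq(np.vstack(A),np.hstack(B),rcond=None)[0];return np.round(X*1000,1),np.round(np.linalg.norm(np.vstack(A)@X-np.hstack(B))*1000,1)
kt=black(T,296,165,330,202);ks=black(S,262,170,292,198)
print('knob',kt,ks,tri(kt[0],ks[0]),ray(T,*kt[0],.245),ray(S,*ks[0],.245))
gt=black(T,362,222,380,250);gs=black(S,316,215,334,243)
print('grip',gt,gs,tri(gt[0],gs[0]),ray(T,*gt[0],.089),ray(S,*gs[0],.089))
g=ray(T,309.3,271.3,.046);w=ray(T,389,278.8,.046);print('green',g,'white',w,np.linalg.norm(g-w),(g-w)/np.linalg.norm(g-w),'index',ray(T,309.7,262,.068))
gS=ray(S,210+380/4,160+468/4,.046);wS=ray(S,210+627/4,160+358/4,.046);print('scene',gS,wS,np.linalg.norm(gS-wS))
# spare caps (white blobs)
for n,(u,v) in dict(s1=(209,262),s2=(369,297),s3=(466,310)).items():
    print(n,ray(T,u,v,.084))
I=T['image'];a=[cv2.resize(I[v-25:v+30,u-25:u+25],None,fx=5,fy=5,interpolation=cv2.INTER_CUBIC) for u,v in((209,270),(368,305),(464,318))]
cv2.imwrite('pics/c3.png',np.hstack(a)[:,:,::-1])
E
```

```text
Traceback (most recent call last):
ValueError: attempt to get argmax of an empty sequence
```

```bash
cat > m.py <<'E'
from h import *
T,S=snap('top'),snap('scene')
def black(c,x0,y0,x1,y1,th=85):
    g=c['image'][y0:y1,x0:x1].max(2);m=(g<th).astype(np.uint8)
    n,l,s,ce=cv2.connectedComponentsWithStats(m)
    if n<2: print('min',g.min());return (0,0),0
    i=1+np.argmax(s[1:,4]);return (s[i,0]+x0+(s[i,2]-1)/2,s[i,1]+y0+(s[i,3]-1)/2),s[i].tolist()
def tri(a,b):
    A=[];B=[]
    for c,(u,v) in((T,a),(S,b)):
        o=-c['R'].T@c['t'];d=c['R'].T@np.linalg.inv(c['camera_matrix'])@np.array([u,v,1.]);d/=np.linalg.norm(d);P=np.eye(3)-np.outer(d,d);A.append(P);B.append(P@o)
    X=np.linalg.lstsq(np.vstack(A),np.hstack(B),rcond=None)[0];return np.round(X*1000,1),np.round(np.linalg.norm(np.vstack(A)@X-np.hstack(B))*1000,1)
E
python3 - <<'E'
from m import *
print(S['image'][185,270:282].tolist())
kt=black(T,296,165,330,202);ks=black(S,262,170,292,198)
print('knob',kt,ks,tri(kt[0],ks[0]),ray(T,*kt[0],.245),ray(S,*ks[0],.245))
gt=black(T,362,222,380,250);gs=black(S,316,215,334,243)
print('grip',gt,gs,tri(gt[0],gs[0]),ray(T,*gt[0],.089),ray(S,*gs[0],.089))
g=ray(T,309.3,271.3,.046);w=ray(T,389,278.8,.046);print('green',g,'white',w,np.linalg.norm(g-w),(g-w)/np.linalg.norm(g-w),'index',ray(T,309.7,262,.068))
gS=ray(S,210+380/4,160+468/4,.046);wS=ray(S,210+627/4,160+358/4,.046);print('scene',gS,wS,np.linalg.norm(gS-wS))
I=T['image'];a=[cv2.resize(I[v-25:v+30,u-25:u+25],None,fx=5,fy=5,interpolation=cv2.INTER_CUBIC) for u,v in((209,270),(368,305),(464,318))]
cv2.imwrite('pics/c3.png',np.hstack(a)[:,:,::-1])
E
```

```text
[[75, 71, 61], [76, 72, 62], [76, 72, 61], [76, 72, 62], [76, 71, 61], [76, 72, 61], [77, 73, 61], [76, 72, 61], [77, 73, 62], [76, 73, 62], [77, 72, 62], [76, 72, 61]]
knob ((np.float64(311.0), np.float64(188.0)), [5, 11, 21, 25, 426]) ((np.float64(276.0), np.float64(184.5)), [4, 5, 21, 20, 344]) (array([583.8,  26.2, 245.1]), np.float64(0.0)) [0.58383799 0.02618703 0.245     ] [0.58405363 0.02606804 0.245     ]
grip ((np.float64(369.0), np.float64(238.0)), [2, 5, 11, 23, 168]) ((np.float64(324.5), np.float64(229.5)), [5, 5, 8, 20, 136]) (array([ 594. , -116.8,   85.5]), np.float64(2.7)) [ 0.58910196 -0.11792198  0.089     ] [ 0.59116769 -0.11299638  0.089     ]
green [0.48781343 0.01504172 0.046     ] white [ 0.50589887 -0.18340651  0.046     ] 0.19927063163998399 [-0.09075815  0.99587296  0.        ] index [0.50086453 0.01626514 0.068     ]
scene [0.48562964 0.01541823 0.046     ] [ 0.50834586 -0.18497234  0.046     ] 0.20167400881937045
```

View pics/c3.png

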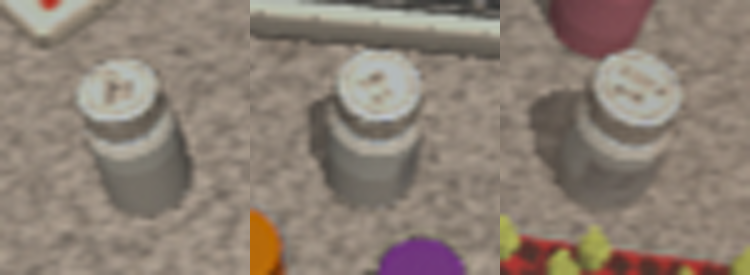

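The three white jars are confirmed as spares. The knob triangulates cleanly to (584, 26, 245), and both views agree. Next I move above the knob, pre-winding the wrist clockwise for one long slackening turn.

```bash
python3 -m jog '[[[0,0,25,0,0,-7],[0,0,50,0,0,-14],[10,-20,75,0,0,-21],[25,-45,95,0,0,-28],[40,-60,110,0,0,-35]]]' 85
python3 - <<'E'
from h import *
st()
E
```

```text
time_s: 0.72
ee_pos: [0.2409, 0.5312, 0.3439]
tcp_rot: [[0.588, 0.002, 0.809], [-0.809, 0.002, 0.588], [-0.0, -1.0, 0.002]]
wrist_force: [0.5, 0.5, 0.2]
gripper_width: 0.085
0.72 [240.9 531.2 343.9] z [0.809 0.588 0.002] y [ 0.002  0.002 -1.   ] F [0.5 0.5 0.2] T [ 0.02  0.03 -0.04] w 85.0 q [ 1.03  0.06  1.58 -0.    1.5   0.4 ]
```

```bash
python3 -m jog '[[[17,-25,0,0,0,-7],[34,-50,0,0,0,-14],[51,-75,0,0,0,-21],[68,-100,0,0,0,-28],[86,-126,0,0,0,-35]]]' >/dev/null
python3 -m jog '[[[17,-25,0,0,0,-7],[34,-50,0,0,0,-14],[51,-75,0,0,0,-21],[68,-100,0,0,0,-28],[86,-126,0,0,0,-35]]]' >/dev/null
python3 -m jog '[[[17,-25,0,0,0,-7],[34,-50,0,0,0,-14],[51,-75,0,0,0,-21],[68,-100,0,0,0,-28],[86,-126,0,0,0,-35]]]' >/dev/null
python3 -m jog '[[[17,-25,0,0,0,-7],[34,-50,0,0,0,-14],[51,-75,0,0,0,-21],[68,-100,0,0,0,-28],[85,-127,0,0,0,-35]]]'  >/dev/null
python3 -m jog '[[[0,0,0,0,0,-7],[0,0,0,0,0,-14],[0,0,0,0,0,-21],[0,0,0,0,0,-25],[0,0,0,0,0,-25]]]' >/dev/null
python3 - <<'E'
from h import *
st();c=snap('wrist','w1.png');print(proj(c,[.5838,.0262,.264]),proj(c,[.5838,.0262,.248]))
E
```

```text
2.8 [583.6  26.8 341.1] z [-0.627 -0.779  0.   ] y [-0.  0. -1.] F [-0.  -0.3 -0.1] T [-0.04  0.01  0.03] w 84.8 q [-0.07  0.06  1.58  0.    1.5   2.17]
[316.4815736  253.46151792] [316.53506381 244.76551041]
```

View pics/w1.png

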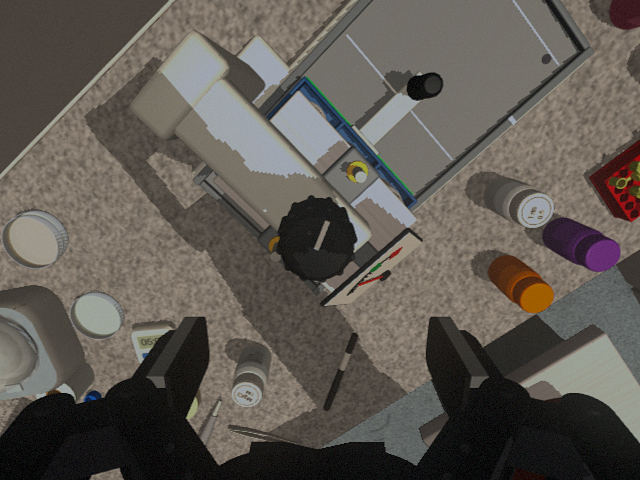

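```bash
python3 - <<'E'
from h import *
c=snap('wrist');I=c['image'].max(2)[180:300,260:375];m=(I<65).astype(np.uint8)
m=cv2.morphologyEx(m,cv2.MORPH_OPEN,np.ones((5,5),np.uint8))
n,l,s,ce=cv2.connectedComponentsWithStats(m);i=1+np.argmax(s[1:,4]);print(s[i]+[260,180,0,0,0])
for X in(.5838,):
    pts=np.array([proj(c,[.5838+.0255*np.cos(a),.0262+.0255*np.sin(a),z]) for a in np.linspace(0,6.28,60) for z in(.226,.264)]);print(pts.min(0),pts.max(0))
E
```

```text
[ 273  196   84   95 5139]
[274.61791202 198.55212616] [358.58139416 291.28606603]
```

```bash
python3 -m jog '[[[0,0,-15,0,0,0],[0,0,-30,0,0,0],[0,0,-45,0,0,0],[0,0,-60,0,0,0],[0,0,-75,0,0,0]]]' >/dev/null
python3 -m jog '[[[0,0,-10,0,0,0],[0,0,-20,0,0,0],[0,0,-30,0,0,0],[0,0,-40,0,0,0],[0,0,-40,0,0,0]]]'
python3 -m jog '[[[0,0,0,0,0,0],[0,0,0,0,0,0],[0,0,0,0,0,0],[0,0,0,0,0,0],[0,0,0,0,0,0]]]' 40 40 >/dev/null
python3 -m jog '[[[0,0,0,0,0,0],[0,0,0,0,0,0],[0,0,0,0,0,0],[0,0,0,0,0,0],[0,0,0,0,0,0]]]' 40 40
python3 - <<'E'
from h import *
st()
E
```

```text
time_s: 3.73
ee_pos: [0.5823, 0.027, 0.2237]
tcp_rot: [[-0.78, -0.004, -0.625], [0.625, 0.0, -0.78], [0.003, -1.0, 0.002]]
wrist_force: [-0.5, 0.3, -1.0]
gripper_width: 0.0852
time_s: 4.57
ee_pos: [0.5844, 0.0269, 0.2276]
tcp_rot: [[-0.78, 0.002, -0.626], [0.626, -0.0, -0.78], [-0.002, -1.0, -0.001]]
wrist_force: [-1.1, 0.1, 6.7]
gripper_width: 0.0461
4.57 [584.4  26.9 227.6] z [-0.626 -0.78  -0.001] y [ 0.002 -0.    -1.   ] F [-1.1  0.1  6.7] T [ 0.08  0.07 -0.03] w 46.1 q [-0.07  0.13  1.72  0.    1.29  2.17]
```

```bash
for i in 1; do python3 -m jog '[[[0,0,0,0,0,7],[0,0,0,0,0,14],[0,0,0,0,0,21],[0,0,0,0,0,28],[0,0,0,0,0,35]]]'
python3 -m jog '[[[0,0,0,0,0,7],[0,0,0,0,0,14],[0,0,0,0,0,21],[0,0,0,0,0,28],[0,0,0,0,0,35]]]'; done
python3 - <<'E'
from h import *
st()
a=snap('top')['image'][150:300,262:442];b=snap('scene')['image'][160:310,210:410]
cv2.imwrite('pics/c4.png',cv2.resize(np.hstack([a,b])[:,:,::-1],None,fx=2.1,fy=2.1*1.3,interpolation=cv2.INTER_CUBIC))
E
```

```text
time_s: 4.98
ee_pos: [0.5836, 0.025, 0.2277]
tcp_rot: [[-0.998, 0.0, -0.06], [0.06, -0.003, -0.998], [-0.0, -1.0, 0.003]]
wrist_force: [-3.0, -6.8, 7.2]
gripper_width: 0.0461
time_s: 5.4
ee_pos: [0.5841, 0.0231, 0.2277]
tcp_rot: [[-0.852, 0.001, 0.523], [-0.523, -0.007, -0.852], [0.003, -1.0, 0.006]]
wrist_force: [0.5, -11.2, 4.7]
gripper_width: 0.0458
5.4 [584.1  23.1 227.7] z [ 0.523 -0.852  0.006] y [ 0.001 -0.007 -1.   ] F [  0.5 -11.2   4.7] T [-0.79  0.51 -0.15] w 45.8 q [-0.08  0.13  1.72 -0.01  1.29  0.95]
```

View pics/c4.png

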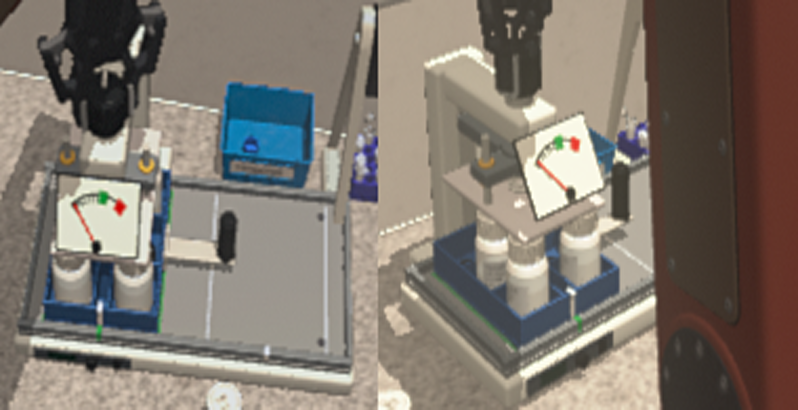

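The needle has fallen to about its rest mark at 70° of turn, so the knob started near 4.0. I carry on to about 185° total, easing y by 2 mm.

```bash
python3 -m jog '[[[0,-1,0,0,0,7],[0,-2,0,0,0,14],[0,-2,0,0,0,21],[0,-2,0,0,0,28],[0,-2,0,0,0,35]]]'
python3 -m jog '[[[0,0,0,0,0,7],[0,0,0,0,0,14],[0,0,0,0,0,21],[0,0,0,0,0,28],[0,0,0,0,0,35]]]'
python3 -m jog '[[[0,0,0,0,0,7],[0,0,0,0,0,14],[0,0,0,0,0,21],[0,0,0,0,0,28],[0,0,0,0,0,35]]]'
python3 - <<'E'
from h import *
st()
E
```

```text
time_s: 5.92
ee_pos: [0.5856, 0.0217, 0.2277]
tcp_rot: [[-0.398, 0.005, 0.917], [-0.917, -0.006, -0.398], [0.003, -1.0, 0.007]]
wrist_force: [5.9, -8.6, 3.3]
gripper_width: 0.0456
time_s: 6.33
ee_pos: [0.5877, 0.0213, 0.2277]
tcp_rot: [[0.2, 0.01, 0.98], [-0.98, -0.007, 0.2], [0.008, -1.0, 0.008]]
wrist_force: [11.9, -7.1, -0.2]
gripper_width: 0.046
time_s: 6.75
ee_pos: [0.5895, 0.0223, 0.2278]
tcp_rot: [[0.726, 0.015, 0.687], [-0.687, -0.005, 0.726], [0.014, -1.0, 0.007]]
wrist_force: [15.8, -2.6, -3.4]
gripper_width: 0.0457
6.75 [589.5  22.3 227.8] z [0.687 0.726 0.007] y [ 0.015 -0.005 -1.   ] F [15.8 -2.6 -3.4] T [-1.04 -1.59 -0.14] w 45.7 q [-0.08  0.14  1.71 -0.    1.28 -0.89]
```

```bash
python3 -m jog '[[[1,0,0,0,0,4],[2,0,0,0,0,8],[3,0,0,0,0,12],[3,0,0,0,0,15],[3,0,0,0,0,15]]]'
python3 -m jog '[[[0,0,0,0,0,0],[0,0,0,0,0,0],[0,0,0,0,0,0],[0,0,0,0,0,0],[0,0,0,0,0,0]]]' 85 >/dev/null
python3 -m jog '[[[0,0,15,0,0,0],[0,0,30,0,0,0],[0,0,50,0,0,0],[0,0,75,0,0,0],[0,0,100,0,0,0]]]'
python3 -m jog '[[[0,-30,0,0,0,0],[0,-60,0,0,0,0],[0,-90,0,0,0,0],[0,-120,0,0,0,0],[0,-140,0,0,0,0]]]'
python3 - <<'E'
from h import *
st()
a=snap('top')['image'][150:300,262:442];b=snap('scene')['image'][160:310,210:410]
cv2.imwrite('pics/c5.png',cv2.resize(np.hstack([a,b])[:,:,::-1],None,fx=2.1,fy=2.1*1.3,interpolation=cv2.INTER_CUBIC))
c=snap('wrist');cv2.imwrite('pics/w2.png',c['image'][:,:,::-1])
E
```

```text
time_s: 7.17
ee_pos: [0.5901, 0.023, 0.2277]
tcp_rot: [[0.878, 0.009, 0.479], [-0.479, -0.004, 0.878], [0.01, -1.0, 0.001]]
wrist_force: [7.4, -2.9, 2.0]
gripper_width: 0.0458
time_s: 8.0
ee_pos: [0.5859, 0.0251, 0.3264]
tcp_rot: [[0.877, -0.002, 0.48], [-0.48, 0.0, 0.877], [-0.002, -1.0, -0.001]]
wrist_force: [0.4, -0.1, 0.2]
gripper_width: 0.0853
time_s: 8.42
ee_pos: [0.5862, -0.1174, 0.3261]
tcp_rot: [[0.876, -0.0, 0.482], [-0.482, -0.001, 0.876], [0.0, -1.0, -0.001]]
wrist_force: [-0.0, -0.2, 0.1]
gripper_width: 0.0848
8.42 [ 586.2 -117.4  326.1] z [ 0.482  0.876 -0.001] y [-0.    -0.001 -1.   ] F [-0.  -0.2  0.1] T [0.   0.03 0.03] w 84.8 q [-0.31  0.1   1.57 -0.    1.47 -1.38]
```

View pics/c5.png

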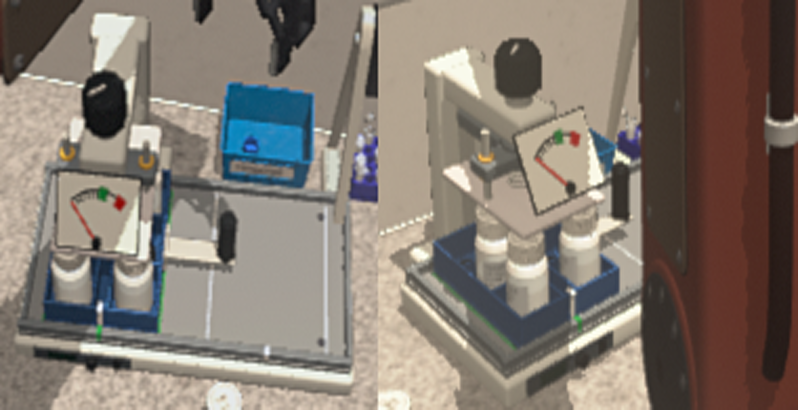

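View pics/w2.png

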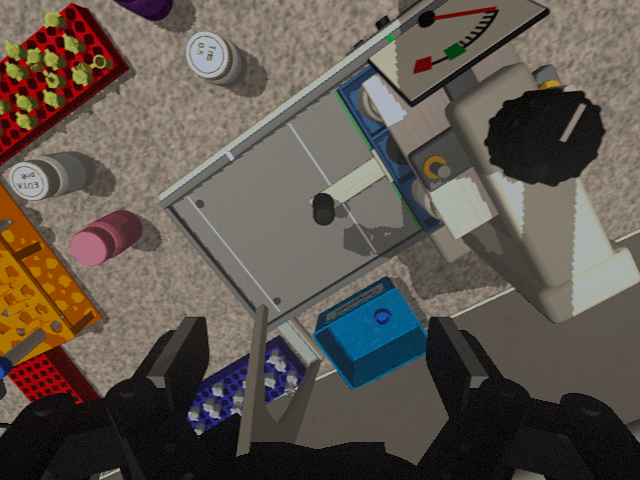

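The needle is at rest and the plate is raised, so the jars are free. In the wrist view the grip top is at (322,205), and a stand leg rises near (265,330)–(300,340). I'll measure the grip and the stand before sliding.

```bash
python3 - <<'E'
from m import *
W=snap('wrist')
I=W['image'].max(2)[180:240,295:350];m=(I<60).astype(np.uint8);n,l,s,ce=cv2.connectedComponentsWithStats(m);i=1+np.argmax(s[1:,4]);print(s[i]+[295,180,0,0,0])
print('grip top',ray(W,324,204,.111),'knobtop',ray(W,546,137,.264))
for n,p,z in(('green',(391,38),.046),('white',(230,155),.046),('cornerFR',(163,203),.046)):print(n,ray(W,*p,z))
for p in((422,228),(510,238),(430,235)):print('foot',ray(T,*p,.0))
print('feet scene',ray(S,325,215,0),ray(S,350,212,0))
print('wrist leg',ray(W,300,340,0.02),ray(W,265,310,.3),ray(W,265,310,.2))
for n,u,v in(('s1',207.6,263),('s2',369,297),('s3',466.6,309.4)): print(n,ray(T,u,v,.084))
print('s2w',ray(W,209,55,.084),'s3w',ray(W,30,181,.084))
E
```

```text
[309 195  22  33 598]
grip top [ 0.59020454 -0.10935113  0.111     ] knobtop [0.58089771 0.02195864 0.264     ]
green [0.48913613 0.02121422 0.046     ]
white [ 0.50829309 -0.17869777  0.046     ]
cornerFR [ 0.51674447 -0.27313883  0.046     ]
foot [ 0.72474811 -0.25366473  0.        ]
foot [ 0.73745812 -0.49397221  0.        ]
foot [ 0.70392491 -0.27748093  0.        ]
feet scene [ 0.82047301 -0.27485501  0.        ] [ 0.79427304 -0.351066    0.        ]
wrist leg [ 0.75913929 -0.23528821  0.02      ] [ 0.58233649 -0.14191085  0.3       ] [ 0.62350744 -0.18161743  0.2       ]
s1 [0.43659269 0.25776606 0.084     ]
s2 [ 0.4212781 -0.1438411  0.084    ]
s3 [ 0.43388295 -0.36497256  0.084     ]
s2w [ 0.42482989 -0.13778388  0.084     ] s3w [ 0.43433201 -0.3585536   0.084     ]
```

```bash
python3 -m jog '[[[1,0,-15,0,0,7],[2,0,-30,0,0,14],[4,0,-45,0,0,21],[6,0,-60,0,0,28],[8,0,-80,0,0,34.5]]]'
python3 - <<'E'
from m import *
print('panel left top',tri((436,153),(345,140)),'right',tri((549,158),(405,124)),'legs foot',tri((424,232),(328,214)),tri((512,238),(407,205)))
W=snap('wrist','w3.png');print(-W['R'].T@W['t'])
for x in (.590,.594,.598):
    pts=np.array([proj(W,[x+.011*np.cos(a),-.117+.011*np.sin(a),z]) for a in np.linspace(0,6.28,60) for z in(.058,.111)]);print(x,pts.min(0),pts.max(0))
x0,y0=[int(v) for v in pts.mean(0)-50]
I=W['image'].max(2)[y0:y0+100,x0:x0+100];m=(I<60).astype(np.uint8);n,l,s,ce=cv2.connectedComponentsWithStats(m)
for q in s[1:]:
    if q[4]>150: print(q[0]+x0,q[1]+y0,q[0]+q[2]+x0,q[1]+q[3]+y0,q[4])
E
```

```text
time_s: 9.13
ee_pos: [0.5955, -0.1136, 0.247]
tcp_rot: [[0.994, 0.003, -0.109], [0.109, -0.0, 0.994], [0.003, -1.0, -0.001]]
wrist_force: [-0.0, 0.0, -0.4]
gripper_width: 0.085
panel left top (array([ 704.1, -248. ,  279.5]), np.float64(16.5)) right (array([ 750.3, -505.3,  270.4]), np.float64(15.1)) legs foot (array([ 717. , -242.9,   32.1]), np.float64(42.0)) (array([ 704.9, -493.6,   26.1]), np.float64(13.4))
[ 0.51016263 -0.1221142   0.38482811]
0.59 [296.67968438 197.29753523] [326.41531669 240.91590067]
0.594 [296.21301826 201.82980297] [325.81815053 245.93655246]
0.598 [295.7504345  206.32798788] [325.22620719 250.91382828]
293 207 321 251 1013
```

View pics/w3.png

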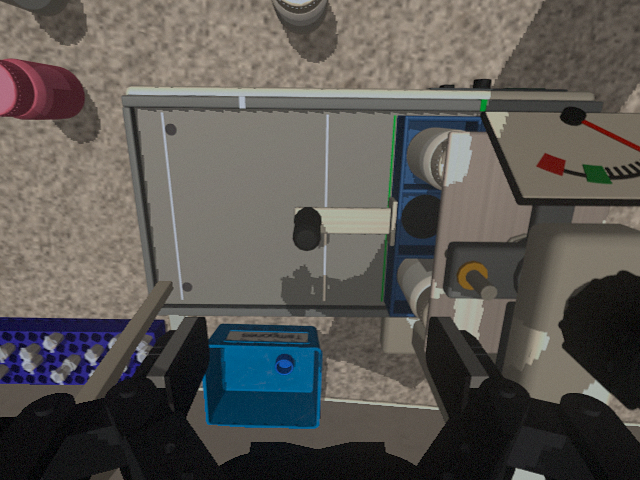

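Wrist view: grip silhouette u 293–321, v 207–251, which puts the grip at (598, −119.5). That agrees with the carrier geometry at yaw ≈ 0.095. Cell 5's empty pad shows at (420,217). I descend on the grip.

```bash
python3 -m jog '[[[1,-3,-20,0,0,0],[2,-6,-40,0,0,0],[2,-6,-60,0,0,0],[2,-6,-80,0,0,0],[2,-6,-100,0,0,0]]]' 60 >/dev/null
python3 -m jog '[[[0,0,-15,0,0,0],[0,0,-30,0,0,0],[0,0,-45,0,0,0],[0,0,-60,0,0,0],[0,0,-74,0,0,0]]]'
python3 -m jog '[[[0,0,0,0,0,0],[0,0,0,0,0,0],[0,0,0,0,0,0],[0,0,0,0,0,0],[0,0,0,0,0,0]]]' 15 30 >/dev/null
python3 -m jog '[[[0,0,0,0,0,0],[0,0,0,0,0,0],[0,0,0,0,0,0],[0,0,0,0,0,0],[0,0,0,0,0,0]]]'
python3 - <<'E'
from h import *
st()
E
```

```text
time_s: 10.12
ee_pos: [0.5981, -0.1208, 0.0734]
tcp_rot: [[0.995, 0.003, -0.099], [0.099, -0.001, 0.995], [0.003, -1.0, -0.001]]
wrist_force: [0.0, -0.5, -0.6]
gripper_width: 0.0602
time_s: 10.95
ee_pos: [0.5978, -0.1212, 0.0736]
tcp_rot: [[0.995, 0.003, -0.1], [0.1, -0.0, 0.995], [0.002, -1.0, -0.0]]
wrist_force: [-0.1, 2.3, 5.1]
gripper_width: 0.0213
10.95 [ 597.8 -121.2   73.6] z [-0.1    0.995 -0.   ] y [ 0.003 -0.    -1.   ] F [-0.1  2.3  5.1] T [0.5  0.01 0.01] w 21.3 q [-0.32  0.36  1.76  0.    1.02 -1.99]
```

```bash
python3 -m jog '[[[0,-3,0,0,0,0],[1,-8,0,0,0,0],[1,-14,0,0,0,0],[2,-22,0,0,0,0],[3,-30,0,0,0,0]]]'
python3 -m jog '[[[1,-9,0,0,0,0],[2,-18,0,0,0,0],[3,-27,0,0,0,0],[3,-36,0,0,0,0],[4,-45,0,0,0,0]]]'
python3 -m jog '[[[1,-9,0,0,0,0],[2,-18,0,0,0,0],[3,-27,0,0,0,0],[3,-36,0,0,0,0],[4,-45,0,0,0,0]]]'
python3 -m jog '[[[1,-9,0,0,0,0],[2,-18,0,0,0,0],[3,-27,0,0,0,0],[3,-36,0,0,0,0],[4,-45,0,0,0,0]]]'
python3 -m jog '[[[1,-9,0,0,0,0],[2,-18,0,0,0,0],[3,-26,0,0,0,0],[3,-31,0,0,0,0],[4,-34,0,0,0,0]]]'
python3 - <<'E'
from h import *
st()
b=snap('top','t2.png')
E
```

```text
time_s: 11.37
ee_pos: [0.5993, -0.1481, 0.0726]
tcp_rot: [[0.995, -0.001, -0.1], [0.1, 0.006, 0.995], [-0.001, -1.0, 0.006]]
wrist_force: [-0.1, 9.2, 6.9]
gripper_width: 0.021
time_s: 11.78
ee_pos: [0.6032, -0.1931, 0.0725]
tcp_rot: [[0.995, -0.002, -0.1], [0.1, 0.007, 0.995], [-0.001, -1.0, 0.007]]
wrist_force: [-0.3, 8.3, 7.1]
gripper_width: 0.0214
time_s: 12.2
ee_pos: [0.6072, -0.2379, 0.0725]
tcp_rot: [[0.995, -0.002, -0.1], [0.1, 0.007, 0.995], [-0.001, -1.0, 0.007]]
wrist_force: [-0.7, 8.6, 7.0]
gripper_width: 0.0212
time_s: 12.62
ee_pos: [0.6111, -0.2827, 0.0724]
tcp_rot: [[0.995, -0.002, -0.1], [0.1, 0.008, 0.995], [-0.001, -1.0, 0.008]]
wrist_force: [-1.3, 9.8, 7.5]
gripper_width: 0.021
time_s: 13.03
ee_pos: [0.6149, -0.3171, 0.0724]
tcp_rot: [[0.995, -0.003, -0.1], [0.1, 0.008, 0.995], [-0.002, -1.0, 0.008]]
wrist_force: [-2.0, 8.7, 7.0]
gripper_width: 0.0212
13.03 [ 614.9 -317.1   72.4] z [-0.1    0.995  0.008] y [-0.003  0.008 -1.   ] F [-2.   8.7  7. ] T [2.15 0.2  0.1 ] w 21.2 q [-0.58  0.52  1.54  0.01  1.1  -2.25]
```

```bash
python3 -m jog '[[[0,-2,0,0,0,0],[0,-3,0,0,0,0],[0,-3,0,0,0,0],[0,-3,0,0,0,0],[0,-3,0,0,0,0]]]' >/dev/null
python3 -m jog '[[[0,0,0,0,0,0],[0,0,0,0,0,0],[0,0,0,0,0,0],[0,0,0,0,0,0],[0,0,0,0,0,0]]]' 55
python3 -m jog '[[[0,0,15,0,0,0],[0,0,30,0,0,0],[0,0,50,0,0,0],[0,0,75,0,0,0],[0,0,110,0,0,0]]]' >/dev/null
python3 -m jog '[[[0,15,30,0,0,0],[0,45,60,0,0,0],[0,75,90,0,0,0],[0,105,115,0,0,0],[0,135,140,0,0,0]]]' 85
python3 - <<'E'
from h import *
st()
snap('wrist','w4.png');snap('top','t3.png')
E
```

```text
time_s: 13.92
ee_pos: [0.6152, -0.3235, 0.0718]
tcp_rot: [[0.995, -0.001, -0.1], [0.1, -0.0, 0.995], [-0.001, -1.0, -0.0]]
wrist_force: [-0.1, -0.5, -0.1]
gripper_width: 0.0546
time_s: 14.75
ee_pos: [0.6159, -0.1872, 0.3272]
tcp_rot: [[0.995, 0.005, -0.1], [0.1, -0.002, 0.995], [0.004, -1.0, -0.002]]
wrist_force: [0.9, 0.8, 0.2]
gripper_width: 0.0849
14.75 [ 615.9 -187.2  327.2] z [-0.1    0.995 -0.002] y [ 0.005 -0.002 -1.   ] F [0.9 0.8 0.2] T [-0.02  0.01 -0.  ] w 84.9 q [-0.4   0.19  1.46  0.    1.48 -2.07]
```

View pics/w4.png

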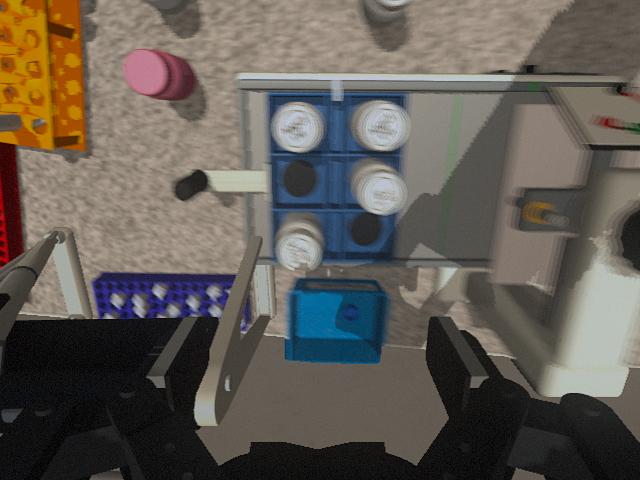

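Wrist view (right = +y, down = +x): empty pads at (299,179), which is cell 5, and at (366,230), which is cell 3. Cells 1, 2, 4 and 6 hold jars, so I need two spares. I'll use the clear-standing one at (423,−141) and the isolated one at (437,258). I'm moving above the first for a close measurement.

```bash
cat > cap.py <<'E'
from h import *
# white cap disc: bright contour nearest to the expected pixel, ray onto cap plane
def cap(c,x,y,z=.084,R=.020):
    u,v=proj(c,[x,y,z]);pr=np.linalg.norm(proj(c,[x,y+R,z])-[u,v])
    g=cv2.cvtColor(c['image'],cv2.COLOR_RGB2GRAY)
    w=int(3.2*pr);x0,y0=max(int(u)-w,0),max(int(v)-w,0);sub=cv2.GaussianBlur(g[y0:y0+2*w,x0:x0+2*w],(3,3),0)
    h=cv2.HoughCircles(sub,cv2.HOUGH_GRADIENT,1.2,10,param1=100,param2=18,minRadius=int(pr*.88),maxRadius=int(pr*1.2))
    print('expect',u,v,'r',pr)
    if h is not None:
        for q in h[0][:4]: print('circle',q[0]+x0,q[1]+y0,q[2],'->',np.round(ray(c,q[0]+x0,q[1]+y0,z)*1000,1))
E
python3 -m jog '[[[-30,5,-10,0,0,0],[-65,15,-20,0,0,0],[-100,25,-30,0,0,0],[-135,35,-40,0,0,0],[-165,40,-60,0,0,0]]]' >/dev/null
python3 -m jog '[[[-15,3,-30,0,0,0],[-28,6,-60,0,0,0],[-28,6,-60,0,0,0],[-28,6,-60,0,0,0],[-28,6,-60,0,0,0]]]' >/dev/null
python3 - <<'E'
from cap import *
s=st();c=snap('wrist','w5.png');cap(c,.423,-.141)
E
```

```text
15.68 [ 424.7 -143.4  204.9] z [-0.1    0.995 -0.003] y [ 0.004 -0.002 -1.   ] F [-0.  -0.2 -0.1] T [0.04 0.02 0.02] w 85.0 q [-0.48 -0.15  2.04 -0.    1.24 -2.15]
expect 321.5303063089159 230.84728232678316 r 27.904442273914427
circle 317.8 225.6 28.32 -> [ 419.4 -144.    84. ]
circle 320.2 236.4 25.68 -> [ 427.3 -141.5   84. ]
```

View pics/w5.png

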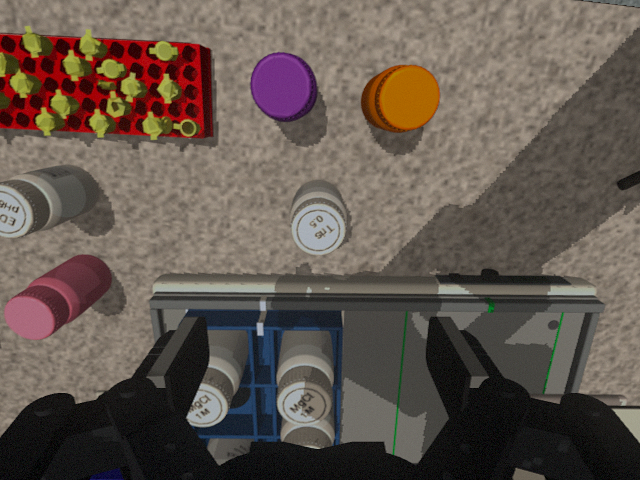

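The cap centre is at about (319,230), so the jar stands at (422,−143). Its cap is white, and the purple (283,86), orange (400,98) and pink (40,310) jars are clear of it. I descend and grasp.

```bash
python3 -m jog '[[[-1,0,-20,0,0,0],[-2,0,-40,0,0,0],[-2,0,-60,0,0,0],[-2,0,-80,0,0,0],[-2,0,-100,0,0,0]]]' 85 >/dev/null
python3 -m jog '[[[0,0,-15,0,0,0],[0,0,-30,0,0,0],[0,0,-45,0,0,0],[0,0,-60,0,0,0],[0,0,-70,0,0,0]]]' >/dev/null
python3 -m jog '[[[0,0,0,0,0,0],[0,0,0,0,0,0],[0,0,0,0,0,0],[0,0,0,0,0,0],[0,0,0,0,0,0]]]' 38 25 
python3 -m jog '[[[0,0,0,0,0,0],[0,0,0,0,0,0],[0,0,0,0,0,0],[0,0,0,0,0,0],[0,0,0,0,0,0]]]'
python3 - <<'E'
from h import *
st()
E
```

```text
time_s: 16.98
ee_pos: [0.4224, -0.143, 0.0339]
tcp_rot: [[0.995, 0.004, -0.101], [0.101, -0.002, 0.995], [0.003, -1.0, -0.002]]
wrist_force: [0.1, -0.5, 4.1]
gripper_width: 0.0434
time_s: 17.4
ee_pos: [0.4224, -0.143, 0.0339]
tcp_rot: [[0.995, 0.004, -0.101], [0.101, -0.002, 0.995], [0.003, -1.0, -0.002]]
wrist_force: [-0.1, 0.1, 5.8]
gripper_width: 0.0436
17.4 [ 422.4 -143.    33.9] z [-0.101  0.995 -0.002] y [ 0.004 -0.002 -1.   ] F [-0.1  0.1  5.8] T [-0.06 -0.09 -0.  ] w 43.6 q [-0.48  0.12  2.16 -0.    0.86 -2.16]
```

```bash
python3 -m jog '[[[0,0,10,0,0,0],[0,0,30,0,0,0],[0,0,60,0,0,0],[0,0,95,0,0,0],[0,0,130,0,0,0]]]' >/dev/null
python3 -m jog '[[[0,0,20,0,0,0],[0,0,40,0,0,0],[0,0,60,0,0,0],[0,0,75,0,0,0],[0,0,85,0,0,0]]]' >/dev/null
python3 -m jog '[[[20,1,0,0,0,0],[40,2,0,0,0,0],[60,3,0,0,0,0],[70,3,0,0,0,0],[75,3,0,0,0,0]]]' >/dev/null
python3 - <<'E'
from cap import *
s=st();x,y,z=s['ee_pos'];c=snap('wrist','w6.png');cap(c,x,y,z+.050)
n=3
# empty pads: dark round spots on cell floor z=.040
g=c['image'];hsv=cv2.cvtColor(g,cv2.COLOR_RGB2HSV)
for nm,p in dict(c3=(.6558,-.1345,.04),c5=(.6053,-.2156,.04)).items():
    u,v=proj(c,p);print(nm,u,v)
E
```

```text
18.65 [ 495.9 -138.7  246.7] z [-0.101  0.995  0.001] y [-0.002  0.001 -1.   ] F [-0.6  0.1 -0.2] T [-0.01  0.02  0.05] w 43.8 q [-0.41 -0.03  1.85 -0.    1.32 -2.08]
expect 318.16909465632654 407.8681501301207 r 66.92088724020044
circle 317.0 382.0 65.8 -> [ 486.8 -140.   296.7]
circle 313.40002 356.8 60.76 -> [ 478.4 -141.9  296.7]
circle 317.0 418.0 68.32 -> [ 499.7 -138.7  296.7]
circle 252.20001 276.4 79.240005 -> [ 455.4 -160.3  296.7]
c3 305.75700148841173 352.43980625873246
c5 230.55268110728545 303.05195964067076
```

View pics/w6.png

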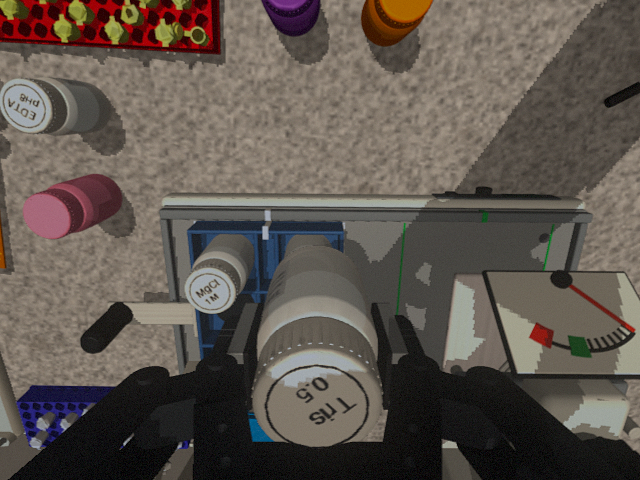

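The held cap centre is at about (317,403) against the expected (318,408), so the jar is centred to within 2 mm. The carrier's index line (267,230) lines up with the white loading mark (268,213). I'll check the carrier pose from its front top corners (189,225) and (344,225), and the jar in cell 4.

```bash
python3 - <<'E'
from cap import *
c=snap('wrist')
I=c['image'].astype(int);m=((I[:,:,2]>I[:,:,0]+25)&(I[:,:,2]>I[:,:,1]+10)).astype(np.uint8);m[:205]=0;m[270:]=0;m[:,:150]=0;m[:,380:]=0
ys,xs=np.where(m)
for u in (200,215,230,245,285,300,320,335):
    v=ys[xs==u].min();print(u,v,np.round(ray(c,u,v,.068)*1000,1))
for v in (228,240,250): 
    q=xs[ys==v];print(v,q.min(),q.max(),np.round(ray(c,q.min(),v,.068)*1000,1),np.round(ray(c,q.max(),v,.068)*1000,1))
o=np.array([.6017,-.1778]);ex=np.array([.9955,.095]);ey=np.array([-.095,.9955])
q=o-.058*ex-.038*ey;print('cell4 expected',q);cap(c,*q,.124)
f=o-.089*ex;print('front mid',f,'corners',f-.069*ey,f+.069*ey)
E
```

```text
200 220 [ 512.5 -238.9   68. ]
215 220 [ 511.2 -226.    68. ]
230 221 [ 510.8 -213.1   68. ]
245 221 [ 509.5 -200.2   68. ]
285 221 [ 505.9 -165.9   68. ]
300 221 [ 504.6 -153.    68. ]
320 221 [ 502.9 -135.8   68. ]
335 221 [ 501.5 -122.9   68. ]Traceback (most recent call last):
  File "<stdin>", line 8, in <module>
    return umr_minimum(a, axis, None, out, keepdims, initial, where)
ValueError: zero-size array to reduction operation minimum which has no identity
```

```bash
python3 - <<'E'
from cap import *
c=snap('wrist')
I=c['image'].astype(int);m=((I[:,:,2]>I[:,:,0]+25)&(I[:,:,2]>I[:,:,1]+10)).astype(np.uint8);m[:205]=0;m[270:]=0;m[:,:150]=0;m[:,380:]=0
ys,xs=np.where(m)
for v in range(219,229,2): 
    q=xs[ys==v]
    if len(q):print(v,len(q),q.min(),q.max(),np.round(ray(c,q.min(),v,.068)*1000,1),np.round(ray(c,q.max(),v,.068)*1000,1))
o=np.array([.6017,-.1778]);ex=np.array([.9955,.095]);ey=np.array([-.095,.9955])
q=o-.058*ex-.038*ey;print('cell4 expected',q);cap(c,*q,.124)
f=o-.089*ex;print('front mid',f,'corners',f-.069*ey,f+.069*ey)
print('s2 held',proj(c,[.4959,-.1387,.2967]))
E
```

```text
221 6 198 209 [ 512.6 -240.6   68. ] [ 511.6 -231.2   68. ]
223 3 329 341 [ 502.8 -127.8   68. ] [ 501.8 -117.5   68. ]
cell4 expected [ 0.547571 -0.221139]
expect 202.14518823813353 287.91185126729414 r 26.59556047252569
circle 213.6 284.2 26.36 -> [ 543.6 -212.6  124. ]
circle 207.6 292.6 25.04 -> [ 551.1 -217.   124. ]
circle 218.4 274.6 23.72 -> [ 535.3 -209.1  124. ]
circle 231.6 255.4 26.36 -> [ 518.9 -199.8  124. ]
front mid [ 0.5131005 -0.186255 ] corners [ 0.5196555 -0.2549445] [ 0.5065455 -0.1175655]
s2 held [318.43204401 409.75772019]
```

```bash
python3 - <<'E'
import cv2
a=cv2.imread('pics/t3.png')[195:300,330:450];cv2.imwrite('pics/c6.png',cv2.resize(a,None,fx=5.5,fy=5.5,interpolation=cv2.INTER_CUBIC))
E
```

```text
(no output)
```

View pics/c6.png

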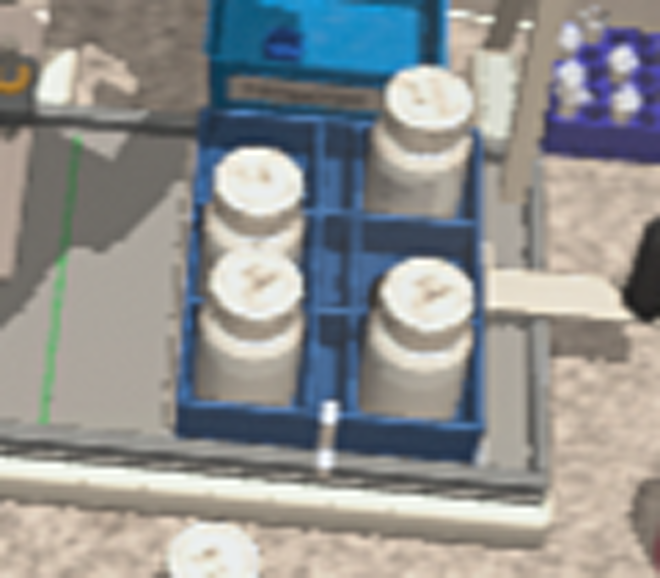

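Top crop: cap faces are at (256,178) for cell 2, (255,285) for cell 1, (427,293) for cell 4 and (429,97) for cell 6. The front-wall top corners are at (180,404) and (480,428). I fit the carrier pose from these.

```bash
python3 - <<'E'
from h import *
c=snap('top')
P=dict(c2=(256,178,.124),c1=(255,285,.124),c4=(427,293,.124),c6=(429,97,.124),fl=(180,404,.068),fr=(480,428,.068),bl=(202,113,.068),br=(482,124,.068))
L=dict(c2=(0,38),c1=(-58,38),c4=(-58,-38),c6=(58,-38),fl=(-89,69),fr=(-89,-69),bl=(89,69),br=(89,-69))
ex=np.array([.9955,.095]);ey=np.array([-.095,.9955])
for k,(u,v,z) in P.items():
    X=ray(c,330+u/5.5,195+v/5.5,z)[:2]*1000; print(k,np.round(X,1),'origin',np.round(X-L[k][0]*ex-L[k][1]*ey,1))
E
```

```text
c2 [ 598.4 -133.1] origin [ 602.  -170.9]
c1 [ 538.4 -141.2] origin [ 599.7 -173.5]
c4 [ 549.1 -214.9] origin [ 603.2 -171.5]
c6 [ 662.3 -204.4] origin [ 601. -172.]
fl [ 508.3 -116.1] origin [ 603.4 -176.3]
fr [ 522.4 -248.4] origin [ 604.4 -171.2]
bl [680.4 -99.2] origin [ 598.4 -176.4]
br [ 700.6 -233.6] origin [ 605.5 -173.3]
```

```bash
python3 -m jog '[[[15,1,0,0,0,0],[35,2,0,0,0,0],[60,3,0,0,0,0],[85,3,0,0,0,0],[105,4,0,0,0,0]]]' >/dev/null
python3 -m jog '[[[20,1,0,0,0,0],[40,2,0,0,0,0],[50,2,-10,0,0,0],[56,3,-25,0,0,0],[56,3,-45,0,0,0]]]' >/dev/null
python3 -m jog '[[[0,0,-20,0,0,0],[0,0,-40,0,0,0],[0,0,-60,0,0,0],[0,0,-75,0,0,0],[0,0,-85,0,0,0]]]' >/dev/null
python3 -m jog '[[[0,0,-3,0,0,0],[0,0,-5,0,0,0],[0,0,-5,0,0,0],[0,0,-5,0,0,0],[0,0,-5,0,0,0]]]' >/dev/null
python3 - <<'E'
from cap import *
s=st();x,y,z=s['ee_pos'];c=snap('wrist','w7.png')
o=np.array([.6025,-.175]);ex=np.array([.9955,.095]);ey=np.array([-.095,.9955])
for k,l in dict(c1=(-58,38),c2=(0,38),c4=(-58,-38)).items():
    print(k);cap(c,*(o+l[0]/1000*ex+l[1]/1000*ey),.124)
E
```

```text
20.52 [ 657.7 -132.4  114. ] z [-0.101  0.995 -0.001] y [ 0.003 -0.001 -1.   ] F [ 0.1  0.1 -0.6] T [-0.1  -0.03 -0.02] w 43.6 q [-0.3   0.42  1.58 -0.    1.13 -1.97]
c1
expect 323.44732893203974 -8.884222260707858 r 67.28397521285254
circle 317.40002 363.0 67.4 -> [ 671.2 -131.2  124. ]
circle 330.6 177.0 60.8 -> [ 595.6 -134.4  124. ]
circle 306.6 150.6 79.28 -> [ 587.6 -143.4  124. ]
circle 317.40002 417.00003 68.48 -> [ 698.6 -128.4  124. ]
c2
expect 321.429405905565 185.65587820163574 r 57.67657223552622
circle 328.40002 182.8 55.04 -> [ 597.7 -134.9  124. ]
circle 327.2 170.8 55.04 -> [ 593.6 -135.8  124. ]
circle 316.40002 360.40002 65.36 -> [ 670.  -131.7  124. ]
circle 324.8 22.0 59.0 -> [ 549.1 -141.4  124. ]
c4
expect 66.43617217294198 -10.788138776138112 r 68.76873769005034
circle 330.6 177.0 61.44 -> [ 595.6 -134.4  124. ]
circle 316.2 415.80002 67.68 -> [ 698.  -128.9  124. ]
circle 318.6 145.8 81.240005 -> [ 585.7 -139.5  124. ]
circle 311.40002 179.40001 72.0 -> [ 597.1 -140.8  124. ]
```

```bash
python3 -m jog '[[[0,1,-4,0,0,0],[0,1,-8,0,0,0],[0,1,-12,0,0,0],[0,1,-16,0,0,0],[0,1,-20,0,0,0]]]'
python3 -m jog '[[[0,0,-4,0,0,0],[0,0,-8,0,0,0],[0,0,-12,0,0,0],[0,0,-15,0,0,0],[0,0,-17,0,0,0]]]'
python3 -m jog '[[[0,0,-1,0,0,0],[0,0,-2,0,0,0],[0,0,-2,0,0,0],[0,0,-2,0,0,0],[0,0,-2,0,0,0]]]'
```

```text
time_s: 20.98
ee_pos: [0.6563, -0.1309, 0.0915]
tcp_rot: [[0.995, -0.001, -0.101], [0.101, 0.0, 0.995], [-0.001, -1.0, 0.0]]
wrist_force: [0.1, 0.1, -0.3]
gripper_width: 0.0438
time_s: 21.4
ee_pos: [0.6564, -0.131, 0.0746]
tcp_rot: [[0.995, -0.001, -0.101], [0.101, 0.0, 0.995], [-0.001, -1.0, 0.0]]
wrist_force: [-0.1, -0.1, -0.4]
gripper_width: 0.0435
time_s: 21.82
ee_pos: [0.6569, -0.131, 0.0741]
tcp_rot: [[0.995, 0.001, -0.101], [0.101, -0.0, 0.995], [0.001, -1.0, -0.0]]
wrist_force: [-1.3, 1.6, 3.2]
gripper_width: 0.0435
```

The jar touched the cell 3 floor at TCP z 74.1, exactly as expected. I release it and head for spare_1 at (437,258), keeping high.

```bash
python3 -m jog '[[[0,0,0,0,0,0],[0,0,0,0,0,0],[0,0,0,0,0,0],[0,0,0,0,0,0],[0,0,0,0,0,0]]]' 60 >/dev/null
python3 -m jog '[[[0,0,10,0,0,0],[0,0,25,0,0,0],[0,0,50,0,0,0],[0,0,85,0,0,0],[0,0,120,0,0,0]]]'
python3 -m jog '[[[0,0,35,0,0,0],[0,0,70,0,0,0],[-20,0,100,0,0,0],[-55,0,115,0,0,0],[-95,0,115,0,0,0]]]' >/dev/null
python3 -m jog '[[[-35,0,0,0,0,0],[-70,10,0,0,0,0],[-100,30,0,0,0,0],[-115,65,0,0,0,0],[-120,100,0,0,0,0]]]' 85
python3 -m jog '[[[0,38,0,0,0,0],[0,76,0,0,0,0],[0,114,0,0,0,0],[0,152,0,0,0,0],[0,190,0,0,0,0]]]' >/dev/null
python3 -m jog '[[[0,35,-15,0,0,0],[0,65,-35,0,0,0],[0,90,-60,0,0,0],[0,97,-90,0,0,0],[0,97,-105,0,0,0]]]' >/dev/null
python3 - <<'E'
from cap import *
s=st();c=snap('wrist','w8.png');cap(c,.4366,.2578);T=snap('top','t4.png')
E
```

```text
time_s: 22.65
ee_pos: [0.6559, -0.131, 0.1947]
tcp_rot: [[0.995, -0.001, -0.101], [0.101, 0.0, 0.995], [-0.001, -1.0, 0.0]]
wrist_force: [1.2, -0.1, -0.2]
gripper_width: 0.0603
time_s: 23.48
ee_pos: [0.4393, -0.031, 0.3099]
tcp_rot: [[0.995, 0.002, -0.097], [0.097, -0.001, 0.995], [0.002, -1.0, -0.001]]
wrist_force: [1.5, 0.1, -0.2]
gripper_width: 0.0849
24.32 [439.9 257.5 201.4] z [-0.104  0.995 -0.   ] y [-0.002 -0.    -1.   ] F [-0.5 -0.3 -0.9] T [-0.07  0.09 -0.03] w 85.0 q [ 0.39 -0.    1.91  0.    1.23 -1.28]
expect 318.4288486628856 230.7687448120924 r 28.270629894740285
circle 319.8 225.8 27.0 -> [432.9 258.4  84. ]
circle 325.8 234.20001 25.68 -> [438.6 263.3  84. ]
```

View pics/w8.png

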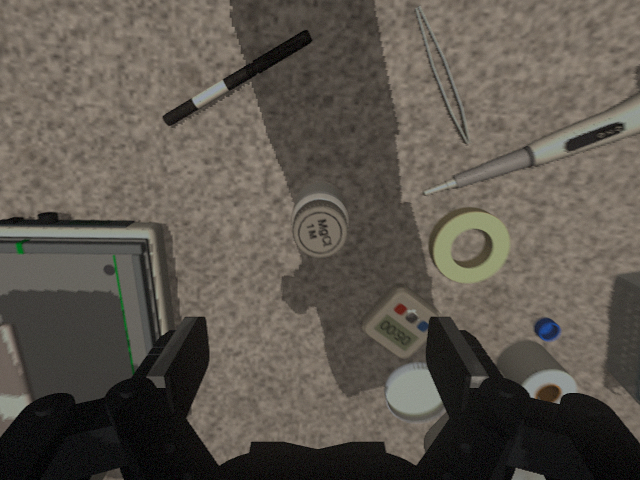

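The cap face is at about (320,231), so the spare is at (437,259). The timer at (400,322) and the tape at (470,245) are clear of the fingers. I descend and grasp.

```bash
python3 -m jog '[[[-1,1,-20,0,0,0],[-2,1,-40,0,0,0],[-2,1,-60,0,0,0],[-2,1,-80,0,0,0],[-2,1,-100,0,0,0]]]' 75 >/dev/null
python3 -m jog '[[[0,0,-15,0,0,0],[0,0,-30,0,0,0],[0,0,-45,0,0,0],[0,0,-60,0,0,0],[0,0,-68,0,0,0]]]' >/dev/null
python3 -m jog '[[[0,0,0,0,0,0],[0,0,0,0,0,0],[0,0,0,0,0,0],[0,0,0,0,0,0],[0,0,0,0,0,0]]]' 38 25 
python3 -m jog '[[[0,0,0,0,0,0],[0,0,0,0,0,0],[0,0,0,0,0,0],[0,0,0,0,0,0],[0,0,0,0,0,0]]]'
python3 -m jog '[[[0,0,10,0,0,0],[0,0,30,0,0,0],[0,0,60,0,0,0],[0,0,95,0,0,0],[0,0,130,0,0,0]]]' >/dev/null
python3 -m jog '[[[0,0,30,0,0,0],[0,0,60,0,0,0],[0,0,90,0,0,0],[0,0,110,0,0,0],[0,0,120,0,0,0]]]' 
python3 - <<'E'
from cap import *
s=st();x,y,z=s['ee_pos'];c=snap('wrist','w9.png');cap(c,x,y,z+.05)
# carrier check from top
T=snap('top');h=cv2.HoughCircles(cv2.resize(cv2.cvtColor(T['image'],cv2.COLOR_RGB2GRAY)[195:280,355:430],None,fx=4,fy=4,interpolation=cv2.INTER_CUBIC),cv2.HOUGH_GRADIENT,1.2,30,param1=100,param2=20,minRadius=26,maxRadius=40)
for q in h[0][:8]: print(q,np.round(ray(T,355+q[0]/4,195+q[1]/4,.124)*1000,1))
E
```

```text
time_s: 25.67
ee_pos: [0.4412, 0.2575, 0.0371]
tcp_rot: [[0.995, 0.003, -0.101], [0.101, 0.001, 0.995], [0.003, -1.0, 0.001]]
wrist_force: [-0.2, -0.0, 5.7]
gripper_width: 0.0433
time_s: 26.08
ee_pos: [0.4412, 0.2576, 0.0371]
tcp_rot: [[0.995, 0.003, -0.101], [0.101, 0.001, 0.995], [0.003, -1.0, 0.001]]
wrist_force: [-0.3, -0.4, 7.2]
gripper_width: 0.0437
time_s: 26.92
ee_pos: [0.4408, 0.2575, 0.2897]
tcp_rot: [[0.995, 0.006, -0.101], [0.101, 0.002, 0.995], [0.006, -1.0, 0.002]]
wrist_force: [0.0, 0.8, -0.1]
gripper_width: 0.0437
26.92 [440.8 257.5 289.7] z [-0.101  0.995  0.002] y [ 0.006  0.002 -1.   ] F [ 0.   0.8 -0.1] T [ 0.06 -0.06  0.01] w 43.7 q [ 0.39 -0.08  1.82  0.    1.4  -1.28]
expect 318.4023107056536 409.0404081487035 r 66.82540640572387
circle 316.8 350.2 64.72 -> [420.5 255.  339.7]
circle 318.0 370.6 64.72 -> [427.2 256.  339.7]
circle 313.2 359.8 73.96 -> [423.7 254.3 339.7]
circle 318.0 381.40002 66.04 -> [430.9 256.4 339.7]
[208.20001 221.40001  34.04   ] [ 542.6 -214.1  124. ]
[210.6   79.8   32.72] [ 654.4 -204.3  124. ]
[ 85.8     214.20001  34.04   ] [ 533.3 -142.1  124. ]
[ 85.8  139.8   32.72] [ 590.1 -134.   124. ]
[94.200005 69.       34.04    ] [ 648.7 -131.   124. ]
```

```bash
python3 - <<'E'
import cv2,numpy as np
a=cv2.cvtColor(cv2.imread('pics/w6.png'),cv2.COLOR_BGR2GRAY);b=cv2.cvtColor(cv2.imread('pics/w9.png'),cv2.COLOR_BGR2GRAY)
for y0,y1 in((290,370),(310,365),(330,370)):
    t=a[y0:y1,250:386];r=cv2.matchTemplate(b[200:480,230:410],t,cv2.TM_CCOEFF_NORMED);_,m,_,p=cv2.minMaxLoc(r);print(m,p[0]+230-250,p[1]+200-y0)
for n,g in(('a',a),('b',b)): print(n,[int(v) for v in g[250:450:6,305:330].mean(1)])
E
```

```text
0.7818589210510254 0 -10
0.8665551543235779 0 -10
0.8565722703933716 0 -11
a [93, 91, 90, 90, 101, 101, 101, 101, 137, 142, 145, 138, 90, 91, 91, 90, 93, 164, 166, 158, 167, 154, 93, 87, 104, 109, 113, 83, 65, 113, 120, 120, 119, 25]
b [88, 88, 88, 88, 98, 99, 113, 136, 141, 160, 66, 67, 67, 67, 68, 91, 126, 160, 161, 159, 95, 101, 89, 102, 99, 72, 105, 103, 100, 115, 115, 110, 114, 47]
```

```bash
python3 -m jog '[[[0,-15,0,0,0,0],[0,-40,0,0,0,0],[0,-75,0,0,0,0],[0,-112,0,0,0,0],[0,-150,0,0,0,0]]]' >/dev/null
python3 -m jog '[[[0,-38,0,0,0,0],[0,-76,0,0,0,0],[0,-114,0,0,0,0],[0,-152,0,0,0,0],[0,-190,0,0,0,0]]]' >/dev/null
python3 -m jog '[[[0,-35,0,0,0,0],[5,-70,0,0,0,0],[20,-100,0,0,0,0],[45,-120,-10,0,0,0],[75,-130,-20,0,0,0]]]' >/dev/null
python3 -m jog '[[[30,0,-10,0,0,0],[60,0,-20,0,0,0],[80,0,-30,0,0,0],[90,0,-35,0,0,0],[93,0,-35,0,0,0]]]' >/dev/null
python3 -m jog '[[[0,0,-20,0,0,0],[0,0,-45,0,0,0],[0,0,-70,0,0,0],[0,0,-95,0,0,0],[0,0,-118,0,0,0]]]' >/dev/null
python3 -m jog '[[[0,0,0,0,0,0],[0,0,0,0,0,0],[0,0,0,0,0,0],[0,0,0,0,0,0],[0,0,0,0,0,0]]]' >/dev/null
python3 - <<'E'
from cap import *
s=st();c=snap('wrist','w10.png')
o=np.array([.6025,-.175]);ex=np.array([.9955,.095]);ey=np.array([-.095,.9955])
for k,l in dict(c4=(-58,-38)).items():
    print(k);cap(c,*(o+l[0]/1000*ex+l[1]/1000*ey),.124)
E
```

```text
29.52 [ 609.1 -213.8  115. ] z [-0.101  0.995 -0.002] y [ 0.004 -0.002 -1.   ] F [-0.1 -0.6 -0.5] T [ 0.02 -0.03  0.05] w 43.6 q [-0.45  0.37  1.65 -0.    1.12 -2.12]
c4
expect 322.695831705342 179.88554127227982 r 57.551480573737486
circle 330.6 184.20001 56.36 -> [ 549.6 -215.5  124. ]
circle 316.2 367.80002 62.6 -> [ 625.7 -212.8  124. ]
circle 337.8 177.0 65.6 -> [ 546.8 -213.3  124. ]
circle 317.40002 163.8 68.24 -> [ 543.1 -220.7  124. ]
```

```bash
python3 -m jog '[[[0,1,-4,0,0,0],[0,2,-8,0,0,0],[0,2,-12,0,0,0],[0,2,-16,0,0,0],[0,2,-20,0,0,0]]]'
python3 -m jog '[[[0,0,-4,0,0,0],[0,0,-8,0,0,0],[0,0,-12,0,0,0],[0,0,-15,0,0,0],[0,0,-17,0,0,0]]]'
python3 -m jog '[[[0,0,-1,0,0,0],[0,0,-2,0,0,0],[0,0,-2,0,0,0],[0,0,-2,0,0,0],[0,0,-2,0,0,0]]]'
```

```text
time_s: 29.98
ee_pos: [0.6073, -0.2109, 0.0915]
tcp_rot: [[0.995, -0.001, -0.101], [0.101, 0.0, 0.995], [-0.001, -1.0, 0.0]]
wrist_force: [0.3, -0.1, -0.7]
gripper_width: 0.0434
time_s: 30.4
ee_pos: [0.6077, -0.211, 0.0772]
tcp_rot: [[0.995, -0.001, -0.101], [0.101, 0.001, 0.995], [-0.001, -1.0, 0.001]]
wrist_force: [-6.7, 3.2, 17.1]
gripper_width: 0.0434
time_s: 30.82
ee_pos: [0.6079, -0.211, 0.0772]
tcp_rot: [[0.995, -0.001, -0.101], [0.101, 0.0, 0.995], [-0.001, -1.0, 0.001]]
wrist_force: [-6.5, 3.6, 15.2]
gripper_width: 0.0438
```

Contact at z 77.2, the expected floor height for this grasp. I release, rise, and check from the top camera where the carrier stands.

```bash
python3 -m jog '[[[0,0,1,0,0,0],[0,0,2,0,0,0],[0,0,2,0,0,0],[0,0,2,0,0,0],[0,0,2,0,0,0]]]' >/dev/null
python3 -m jog '[[[0,0,0,0,0,0],[0,0,0,0,0,0],[0,0,0,0,0,0],[0,0,0,0,0,0],[0,0,0,0,0,0]]]' 60
python3 -m jog '[[[0,0,10,0,0,0],[0,0,25,0,0,0],[0,0,50,0,0,0],[0,0,80,0,0,0],[0,0,110,0,0,0]]]' >/dev/null
python3 -m jog '[[[0,-25,15,0,0,0],[3,-55,35,0,0,0],[6,-85,55,0,0,0],[7,-105,60,0,0,0],[8,-112,60,0,0,0]]]' >/dev/null
python3 - <<'E'
from cap import *
s=st();W=snap('wrist','w11.png')
for x,y in ((.6155,-.3215),):
    pts=np.array([proj(W,[x+.011*np.cos(a),y+.011*np.sin(a),z]) for a in np.linspace(0,6.28,60) for z in(.058,.111)]);print(x,pts.min(0),pts.max(0))
x0,y0=[int(v) for v in pts.mean(0)-50]
I=W['image'].max(2)[y0:y0+100,x0:x0+100];m=(I<60).astype(np.uint8);n,l,sx,ce=cv2.connectedComponentsWithStats(m)
for q in sx[1:]:
    if q[4]>150: print(q[0]+x0,q[1]+y0,q[0]+q[2]+x0,q[1]+q[3]+y0,q[4])
T=snap('top','t5.png');h=cv2.HoughCircles(cv2.resize(cv2.cvtColor(T['image'],cv2.COLOR_RGB2GRAY)[195:280,355:430],None,fx=4,fy=4,interpolation=cv2.INTER_CUBIC),cv2.HOUGH_GRADIENT,1.2,30,param1=100,param2=20,minRadius=26,maxRadius=40)
for q in h[0][:8]: print(q,np.round(ray(T,355+q[0]/4,195+q[1]/4,.124)*1000,1))
E
```

```text
time_s: 31.65
ee_pos: [0.6075, -0.211, 0.0748]
tcp_rot: [[0.995, -0.0, -0.101], [0.101, 0.0, 0.995], [-0.0, -1.0, 0.0]]
wrist_force: [-0.2, 0.3, 0.2]
gripper_width: 0.06
32.48 [ 616.8 -327.3  249.6] z [-0.098  0.995 -0.006] y [ 0.006 -0.005 -1.   ] F [-0.1  0.6 -0.4] T [-0.   -0.04 -0.01] w 60.5 q [-0.59  0.35  1.41 -0.    1.37 -2.26]
0.6155 [311.79623062 195.26403948] [340.79585204 238.2561626 ]
315 196 343 238 941
[209.40001 221.40001  35.12   ] [ 542.8 -214.8  124. ]
[ 87.   138.6   34.04] [ 591.2 -134.6  124. ]
[ 84.600006 214.20001   33.92    ] [ 533.1 -141.4  124. ]
[209.40001  79.8      32.36   ] [ 654.2 -203.5  124. ]
[95.4  65.4  36.56] [ 651.9 -131.4  124. ]
[211.8  129.    36.56] [ 614.3 -209.1  124. ]
[136.20001 113.4      38.     ] [ 617.4 -161.7  124. ]
```

All six caps show, and the grip sits where I left it (≈(615.5,−320)). I take the grip again.

```bash
python3 -m jog '[[[0,1,-20,0,0,0],[0,2,-40,0,0,0],[0,2,-60,0,0,0],[0,2,-80,0,0,0],[0,2,-100,0,0,0]]]' 60
python3 -m jog '[[[0,0,-15,0,0,0],[0,0,-30,0,0,0],[0,0,-45,0,0,0],[0,0,-60,0,0,0],[0,0,-72,0,0,0]]]'
python3 -m jog '[[[0,0,0,0,0,0],[0,0,0,0,0,0],[0,0,0,0,0,0],[0,0,0,0,0,0],[0,0,0,0,0,0]]]' 15 30 >/dev/null
python3 -m jog '[[[0,0,0,0,0,0],[0,0,0,0,0,0],[0,0,0,0,0,0],[0,0,0,0,0,0],[0,0,0,0,0,0]]]'
```

```text
time_s: 33.0
ee_pos: [0.6146, -0.3181, 0.1425]
tcp_rot: [[0.995, -0.003, -0.102], [0.102, 0.003, 0.995], [-0.003, -1.0, 0.003]]
wrist_force: [0.5, 0.0, -0.1]
gripper_width: 0.06
time_s: 33.42
ee_pos: [0.6154, -0.3205, 0.0716]
tcp_rot: [[0.995, -0.001, -0.101], [0.101, 0.001, 0.995], [-0.001, -1.0, 0.001]]
wrist_force: [0.3, -0.3, 0.3]
gripper_width: 0.0602
time_s: 34.25
ee_pos: [0.6162, -0.321, 0.0742]
tcp_rot: [[0.995, 0.001, -0.101], [0.101, -0.0, 0.995], [0.001, -1.0, -0.0]]
wrist_force: [0.1, 3.3, 3.2]
gripper_width: 0.0212
```

```bash
python3 -m jog '[[[0,3,0,0,0,0],[-1,8,0,0,0,0],[-1,14,0,0,0,0],[-2,22,0,0,0,0],[-3,30,0,0,0,0]]]'
python3 -m jog '[[[-1,9,0,0,0,0],[-2,18,0,0,0,0],[-3,27,0,0,0,0],[-3,36,0,0,0,0],[-4,45,0,0,0,0]]]'
python3 -m jog '[[[-1,9,0,0,0,0],[-2,18,0,0,0,0],[-3,27,0,0,0,0],[-3,36,0,0,0,0],[-4,45,0,0,0,0]]]'
python3 -m jog '[[[-1,9,0,0,0,0],[-2,18,0,0,0,0],[-3,27,0,0,0,0],[-3,36,0,0,0,0],[-4,45,0,0,0,0]]]'
python3 -m jog '[[[-1,8,0,0,0,0],[-2,16,0,0,0,0],[-3,24,0,0,0,0],[-3,31,0,0,0,0],[-4,35,0,0,0,0]]]'
python3 -m jog '[[[0,0,0,0,0,0],[0,0,0,0,0,0],[0,0,0,0,0,0],[0,0,0,0,0,0],[0,0,0,0,0,0]]]'
```

```text
time_s: 34.67
ee_pos: [0.6134, -0.2941, 0.0744]
tcp_rot: [[0.995, 0.003, -0.1], [0.1, -0.006, 0.995], [0.002, -1.0, -0.006]]
wrist_force: [0.5, -5.0, 1.0]
gripper_width: 0.0209
time_s: 35.08
ee_pos: [0.6094, -0.2488, 0.0744]
tcp_rot: [[0.995, 0.003, -0.1], [0.1, -0.006, 0.995], [0.002, -1.0, -0.006]]
wrist_force: [0.3, -5.4, 0.8]
gripper_width: 0.021
time_s: 35.5
ee_pos: [0.6055, -0.2037, 0.0743]
tcp_rot: [[0.995, 0.003, -0.101], [0.101, -0.005, 0.995], [0.002, -1.0, -0.006]]
wrist_force: [0.6, -5.0, 1.0]
gripper_width: 0.021
time_s: 35.92
ee_pos: [0.6016, -0.1586, 0.0743]
tcp_rot: [[0.995, 0.003, -0.101], [0.101, -0.005, 0.995], [0.002, -1.0, -0.005]]
wrist_force: [0.9, -5.4, -0.1]
gripper_width: 0.0213
time_s: 36.33
ee_pos: [0.5977, -0.1228, 0.0742]
tcp_rot: [[0.995, 0.003, -0.101], [0.101, -0.004, 0.995], [0.002, -1.0, -0.004]]
wrist_force: [1.4, -5.6, 0.7]
gripper_width: 0.0211
time_s: 36.75
ee_pos: [0.5974, -0.1221, 0.0741]
tcp_rot: [[0.995, 0.002, -0.1], [0.1, -0.002, 0.995], [0.002, -1.0, -0.002]]
wrist_force: [0.7, -4.7, 3.8]
gripper_width: 0.0213
```

```bash
python3 -m jog '[[[0,0,0,0,0,0],[0,0,0,0,0,0],[0,0,0,0,0,0],[0,0,0,0,0,0],[0,0,0,0,0,0]]]' 55 >/dev/null
python3 -m jog '[[[0,0,15,0,0,0],[0,0,30,0,0,0],[0,0,50,0,0,0],[0,0,80,0,0,0],[0,0,110,0,0,0]]]' >/dev/null
python3 -m jog '[[[0,0,20,0,0,0],[0,-5,40,0,0,0],[0,-15,60,0,0,0],[0,-25,75,0,0,0],[0,-30,85,0,0,0]]]'
cat > idx.py <<'E'
from h import *
ey=np.array([-.095,.9955])
def idx(I,c,tag):
    R=I[255:280,298:322].astype(int);ys,xs=np.mgrid[255:280,298:322]
    g=(R[:,:,1]>R[:,:,0]+25)&(R[:,:,1]>R[:,:,2]+25)
    gu,gv=xs[g].mean(),ys[g].mean()
    out=[]
    for v in range(259,270):
        row=R[v-255].min(1).astype(float);w=np.clip(row-110,0,None)
        if w.max()>25: out.append((v,round((w*np.arange(298,322)).sum()/w.sum(),2),round(w.sum())))
    print(tag,'green',gu,gv,g.sum(),'index rows',out)
    G=ray(c,gu,gv,.046)[:2]
    if out:
        v,u,_=out[0];X=ray(c,u,v,.068)[:2];print('  lateral index-green mm',round(1000*(X-G)@ey,1),G,X)
E
python3 - <<'E'
from idx import *
c=snap('top','t6.png')
idx(cv2.imread('pics/top0.png')[:,:,::-1],c,'start');idx(c['image'],c,'now')
E
```

```text
time_s: 38.0
ee_pos: [0.5973, -0.1519, 0.2706]
tcp_rot: [[0.995, 0.003, -0.1], [0.1, -0.001, 0.995], [0.002, -1.0, -0.001]]
wrist_force: [-0.3, 0.3, -0.3]
gripper_width: 0.0551
start green 308.84615384615387 270.7692307692308 13 index rows [(261, np.float64(309.44), 107), (262, np.float64(309.16), 157), (263, np.float64(309.03), 132)]
  lateral index-green mm -0.3 [0.48914694 0.01652569] [0.50370306 0.01759481]
now green 308.6363636363636 271.3636363636364 11 index rows [(259, np.float64(303.36), 236), (260, np.float64(303.24), 233), (261, np.float64(308.06), 233), (262, np.float64(312.01), 146), (263, np.float64(309.98), 125), (264, np.float64(309.71), 76)]
  lateral index-green mm 15.4 [0.48728957 0.01663045] [0.50660224 0.03390686]
```

```bash
python3 - <<'E'
from h import *
S=snap('scene','s6.png');a=cv2.imread('pics/scene0.png')[:,:,::-1]
ey=np.array([-.095,.9955])
for n,I in(('start',a),('now',S['image'])):
    R=I[255:290,290:320].astype(int);ys,xs=np.mgrid[255:290,290:320]
    g=(R[:,:,1]>R[:,:,0]+20)&(R[:,:,1]>R[:,:,2]+20);gu,gv=xs[g].mean(),ys[g].mean();print(n,'green',gu,gv,g.sum())
    for v in range(264,276):
        row=R[v-255].min(1);k=row.argmax();w=np.clip(row[max(k-2,0):k+3]-90,0,None);print(v,row[k],round((w*np.arange(290+max(k-2,0),290+max(k-2,0)+len(w))).sum()/max(w.sum(),1),2),end=' | ')
    print()
p=proj(S,[.5045,.0176,.06]);q=proj(S,[.5045-.095*.01,.0276,.06]);print('px per 10mm along ey',q-p)
E
```

```text
start green 305.0625 277.5 16
264 158 305.09 | 265 182 300.73 | 266 251 301.19 | 267 246 302.14 | 268 152 290.23 | 269 152 290.24 | 270 163 317.99 | 271 158 317.18 | 272 165 313.49 | 273 158 302.2 | 274 158 302.15 | 275 164 306.74 | 
now green 305.0769230769231 277.61538461538464 13
264 160 290.58 | 265 151 290.55 | 266 157 302.43 | 267 150 290.59 | 268 149 290.61 | 269 150 290.59 | 270 151 318.21 | 271 145 317.25 | 272 153 313.7 | 273 146 312.99 | 274 146 310.56 | 275 140 310.17 | 
px per 10mm along ey [-3.43535736  1.42730385]
```

```bash
python3 - <<'E'
from h import *
c=snap('wrist');s=r.get_state();C=-c['R'].T@c['t']+np.array([.4959,-.1387,.2467])-s['ee_pos'];c=dict(c,t=-c['R']@C)
I=cv2.imread('pics/w6.png').min(2).astype(float)
ey=np.array([-.095,.9955])
for v in range(206,242,2):
    row=I[v,255:280];k=row.argmax();w=np.clip(row-np.median(row)-20,0,None)
    if w.sum()>60:
        u=(w*np.arange(255,280)).sum()/w.sum();print(v,round(u,2),round(w.sum()),'z46',round(ray(c,u,v,.046)[:2]@ey*1000,1),'z68',round(ray(c,u,v,.068)[:2]@ey*1000,1),'z55',round(ray(c,u,v,.055)[:2]@ey*1000,1))
E
```

```text
210 267.08 265 z46 -232.7 z68 -229.7 z55 -231.5
212 267.18 241 z46 -232.7 z68 -229.7 z55 -231.5
214 267.21 233 z46 -232.7 z68 -229.8 z55 -231.5
216 267.23 221 z46 -232.8 z68 -229.8 z55 -231.5
218 267.41 259 z46 -232.6 z68 -229.7 z55 -231.4
220 267.66 259 z46 -232.5 z68 -229.6 z55 -231.3
222 268.19 159 z46 -232.1 z68 -229.2 z55 -230.9
224 267.34 158 z46 -232.9 z68 -230.0 z55 -231.7
226 265.09 535 z46 -235.1 z68 -232.0 z55 -233.8
228 264.9 653 z46 -235.4 z68 -232.2 z55 -234.1
230 264.79 617 z46 -235.5 z68 -232.4 z55 -234.3
232 264.8 475 z46 -235.6 z68 -232.5 z55 -234.3
234 265.01 617 z46 -235.5 z68 -232.4 z55 -234.2
236 264.97 615 z46 -235.6 z68 -232.5 z55 -234.3
238 265.05 606 z46 -235.6 z68 -232.5 z55 -234.3
```

Three cross-checks put the carrier 1–2 mm short of the mark (TCP −0.9 mm, top view about −2). I regrip and nudge it by 1.3 mm.

```bash
python3 -m jog '[[[0,15,-20,0,0,0],[0,30,-40,0,0,0],[0,30,-65,0,0,0],[0,30,-90,0,0,0],[0,30,-115,0,0,0]]]' 55 >/dev/null
python3 -m jog '[[[0,0,-20,0,0,0],[0,0,-40,0,0,0],[0,0,-60,0,0,0],[0,0,-75,0,0,0],[0,0,-81,0,0,0]]]'
python3 -m jog '[[[0,0,0,0,0,0],[0,0,0,0,0,0],[0,0,0,0,0,0],[0,0,0,0,0,0],[0,0,0,0,0,0]]]' 15 30 >/dev/null
python3 -m jog '[[[0,0,0,0,0,0],[0,0,0,0,0,0],[0,0,0,0,0,0],[0,0,0,0,0,0],[0,0,0,0,0,0]]]'
python3 -m jog '[[[0,0.5,0,0,0,0],[0,1,0,0,0,0],[0,1.5,0,0,0,0],[0,2,0,0,0,0],[0,2.5,0,0,0,0]]]'
```

```text
time_s: 38.98
ee_pos: [0.5926, -0.1191, 0.067]
tcp_rot: [[0.995, -0.009, -0.101], [0.101, 0.003, 0.995], [-0.008, -1.0, 0.004]]
wrist_force: [-0.8, 0.0, -0.5]
gripper_width: 0.055
time_s: 39.82
ee_pos: [0.5971, -0.1213, 0.0728]
tcp_rot: [[0.995, 0.001, -0.1], [0.1, -0.0, 0.995], [0.001, -1.0, -0.001]]
wrist_force: [0.8, -1.3, -0.7]
gripper_width: 0.0211
time_s: 40.23
ee_pos: [0.597, -0.1195, 0.0728]
tcp_rot: [[0.995, 0.001, -0.101], [0.101, -0.002, 0.995], [0.001, -1.0, -0.002]]
wrist_force: [0.5, -4.9, 0.6]
gripper_width: 0.021
```

```bash
python3 -m jog '[[[0,0,0,0,0,0],[0,0,0,0,0,0],[0,0,0,0,0,0],[0,0,0,0,0,0],[0,0,0,0,0,0]]]' 55 >/dev/null
python3 -m jog '[[[0,0,15,0,0,0],[0,0,30,0,0,0],[0,0,50,0,0,0],[0,0,80,0,0,0],[0,0,115,0,0,0]]]' >/dev/null
python3 -m jog '[[[0,0,25,0,0,0],[0,0,50,0,0,0],[0,0,75,0,0,0],[0,0,100,0,0,0],[0,0,135,0,0,0]]]' 85 
python3 - <<'E'
from idx import *
c=snap('top','t7.png');idx(c['image'],c,'now')
# blue front wall left/right extents at start, before nudge, now
for f in('top0','t6','t7'):
    I=cv2.imread(f'pics/{f}.png').astype(int);m=(I[:,:,0]>I[:,:,2]+25)
    print(f,[(v,*(lambda x:(x.min(),x.max()))(np.where(m[v,270:360])[0]+270)) for v in(264,266,268)])
    # subpixel right edge of carrier against bed along rows
    B=(I[:,:,0]-I[:,:,2]).astype(float)
    for v in (245,250,255,260,264): print(v,[int(x) for x in B[v,332:346]],end=' ')
    print()
E
```

```text
time_s: 41.48
ee_pos: [0.5951, -0.1178, 0.321]
tcp_rot: [[0.995, -0.005, -0.101], [0.101, 0.002, 0.995], [-0.004, -1.0, 0.002]]
wrist_force: [0.2, 0.0, -0.2]
gripper_width: 0.0849
now green 308.8 271.2 15 index rows [(259, np.float64(304.63), 178), (260, np.float64(304.54), 178), (261, np.float64(309.95), 206), (262, np.float64(310.45), 285), (263, np.float64(308.96), 269), (264, np.float64(308.75), 185), (267, np.float64(309.1), 29), (268, np.float64(309.16), 32)]
  lateral index-green mm 12.5 [0.48785425 0.01634108] [0.50724318 0.03079093]
top0 [(264, np.int64(284), np.int64(336)), (266, np.int64(283), np.int64(336)), (268, np.int64(299), np.int64(336))]
245 [-22, -15, 1, 23, 42, 55, 58, 40, -9, -11, -7, -6, -7, -8] 250 [-21, -18, -11, 15, 28, 46, 57, 23, 4, -6, -10, -11, -11, -10] 255 [-13, -15, 10, 52, 49, 51, 33, 9, -3, -11, -11, -10, -9, -10] 260 [-14, -15, -3, 34, 52, 51, 16, -5, -12, -11, -12, -12, -11, -11] 264 [48, 47, 58, 64, 65, 24, 5, -5, -12, -12, -11, -10, -10, -10] 
t6 [(264, np.int64(284), np.int64(337)), (266, np.int64(284), np.int64(337)), (268, np.int64(301), np.int64(337))]
245 [-24, -25, -22, -19, -8, 33, 68, 73, 23, -19, -12, -9, -11, -14] 250 [-17, -25, -23, -1, 37, 43, 69, 75, 3, -11, -15, -14, -14, -15] 255 [-16, -19, -9, 35, 76, 80, 87, 28, -9, -16, -15, -15, -14, -14] 260 [-20, -20, -12, 17, 58, 83, 75, -4, -18, -16, -15, -16, -14, -15] 264 [19, 17, 39, 66, 75, 78, 16, -13, -17, -16, -15, -15, -15, -16] 
t7 [(264, np.int64(283), np.int64(336)), (266, np.int64(283), np.int64(337)), (268, np.int64(301), np.int64(336))]
245 [-23, -20, -16, 7, 61, 83, 71, 15, -20, -14, -10, -11, -12, -13] 250 [-25, -22, 1, 37, 41, 66, 70, 22, 5, -8, -14, -13, -13, -13] 255 [-18, -8, 34, 74, 69, 73, 19, 5, -2, -14, -14, -14, -13, -13] 260 [-20, -12, 16, 59, 80, 74, 24, -3, -16, -16, -14, -14, -15, -15] 264 [17, 43, 66, 68, 74, 16, 3, -4, -15, -16, -15, -15, -14, -15]
```

The index now sits within 0.5 mm of green in the top view (308.96 against 308.8 px). Back to the knob, with its axis at (587, 24.6) from the turn circle, winding the wrist for a long clockwise turn.

```bash
python3 -m jog '[[[-2,28,0,0,0,7],[-4,56,0,0,0,14],[-6,84,0,0,0,21],[-8,112,0,0,0,28],[-9,142,0,0,0,35]]]' 85 >/dev/null
python3 -m jog '[[[0,0,0,0,0,5],[0,0,0,0,0,5],[0,0,0,0,0,5],[0,0,0,0,0,5],[0,0,0,0,0,5]]]'
python3 - <<'E'
from h import *
s=st();c=snap('wrist','w12.png');T=snap('top','t8.png');S=snap('scene')
I=c['image'].max(2);u,v=[int(a) for a in proj(c,[.587,.0246,.245])];x0,y0=u-65,v-65
m=(I[y0:y0+130,x0:x0+130]<65).astype(np.uint8);m=cv2.morphologyEx(m,cv2.MORPH_OPEN,np.ones((5,5),np.uint8))
n,l,q,ce=cv2.connectedComponentsWithStats(m);i=1+np.argmax(q[1:,4]);q=q[i];print('obs',q[0]+x0,q[1]+y0,q[0]+q[2]+x0,q[1]+q[3]+y0)
for X in((.5838,.0262),(.587,.0246)):
    pts=np.array([proj(c,[X[0]+.0255*np.cos(a),X[1]+.0255*np.sin(a),z]) for a in np.linspace(0,6.28,60) for z in(.226,.264)]);print(X,pts.min(0),pts.max(0))
E
```

```text
time_s: 42.37
ee_pos: [0.5877, 0.0226, 0.3221]
tcp_rot: [[0.699, -0.0, -0.715], [0.715, -0.0, 0.699], [-0.0, -1.0, 0.0]]
wrist_force: [0.2, -0.0, 0.4]
gripper_width: 0.0848
42.37 [587.7  22.6 322.1] z [-0.715  0.699  0.   ] y [-0. -0. -1.] F [ 0.2 -0.   0.4] T [ 0.01  0.02 -0.01] w 84.8 q [-0.08  0.08  1.6  -0.    1.46 -2.45]
obs 278 210 370 304
(0.5838, 0.0262) [280.9277015  206.86149316] [371.63477145 307.55693061]
(0.587, 0.0246) [274.91703858 208.53606959] [365.47535858 309.21845252]
```

```bash
python3 -m jog '[[[-1,1,-12,0,0,0],[-2,2.5,-25,0,0,0],[-2,2.5,-40,0,0,0],[-2,2.5,-55,0,0,0],[-2,2.5,-70,0,0,0]]]' >/dev/null
python3 -m jog '[[[0,0,-8,0,0,0],[0,0,-16,0,0,0],[0,0,-22,0,0,0],[0,0,-25,0,0,0],[0,0,-25,0,0,0]]]' >/dev/null
python3 -m jog '[[[0,0,0,0,0,0],[0,0,0,0,0,0],[0,0,0,0,0,0],[0,0,0,0,0,0],[0,0,0,0,0,0]]]' 40 40 >/dev/null
python3 -m jog '[[[0,0,0,0,0,0],[0,0,0,0,0,0],[0,0,0,0,0,0],[0,0,0,0,0,0],[0,0,0,0,0,0]]]'
python3 -m jog '[[[0,0,0,0,0,-7],[0,0,0,0,0,-14],[0,0,0,0,0,-21],[0,0,0,0,0,-28],[0,0,0,0,0,-35]]]'
python3 -m jog '[[[0,0,0,0,0,-7],[0,0,0,0,0,-14],[0,0,0,0,0,-21],[0,0,0,0,0,-28],[0,0,0,0,0,-35]]]'
python3 -m jog '[[[0,0,0,0,0,-7],[0,0,0,0,0,-14],[0,0,0,0,0,-21],[0,0,0,0,0,-28],[0,0,0,0,0,-35]]]'
```

```text
time_s: 44.18
ee_pos: [0.5872, 0.025, 0.2289]
tcp_rot: [[0.698, 0.004, -0.717], [0.717, -0.002, 0.698], [0.002, -1.0, -0.004]]
wrist_force: [3.5, -3.8, 5.0]
gripper_width: 0.0458
time_s: 44.6
ee_pos: [0.5873, 0.0248, 0.2289]
tcp_rot: [[0.983, 0.004, -0.181], [0.181, -0.002, 0.983], [0.004, -1.0, -0.003]]
wrist_force: [3.0, -3.9, 4.4]
gripper_width: 0.0457
time_s: 45.02
ee_pos: [0.5872, 0.0246, 0.229]
tcp_rot: [[0.91, 0.004, 0.415], [-0.415, -0.003, 0.91], [0.005, -1.0, -0.001]]
wrist_force: [4.0, -4.6, 4.0]
gripper_width: 0.0458
time_s: 45.43
ee_pos: [0.5871, 0.0246, 0.2289]
tcp_rot: [[0.507, 0.003, 0.862], [-0.862, -0.003, 0.507], [0.005, -1.0, 0.001]]
wrist_force: [5.4, -5.6, 4.9]
gripper_width: 0.0456
```

```bash
python3 -m jog '[[[1,-1,0,0,0,-7],[1,-1,0,0,0,-14],[1,-1,0,0,0,-21],[1,-1,0,0,0,-28],[1,-1,0,0,0,-35]]]'
python3 -m jog '[[[0,0,0,0,0,-7],[0,0,0,0,0,-14],[0,0,0,0,0,-21],[0,0,0,0,0,-28],[0,0,0,0,0,-35]]]'
python3 -m jog '[[[0,0,0,0,0,-7],[0,0,0,0,0,-14],[0,0,0,0,0,-21],[0,0,0,0,0,-28],[0,0,0,0,0,-35]]]'
cat > gauge.py <<'E'
from h import *
def gauge(I,box,tag):
    x0,y0,x1,y1=box;f=6;R=cv2.resize(I[y0:y1,x0:x1],None,fx=f,fy=f,interpolation=cv2.INTER_CUBIC).astype(int)
    r_,g_,b_=R[:,:,0],R[:,:,1],R[:,:,2];ys,xs=np.mgrid[0:R.shape[0],0:R.shape[1]]
    gm=(g_>r_+40)&(g_>b_+40);rm=((r_>g_+45)&(r_>b_+45)).astype(np.uint8)
    G=np.array([xs[gm].mean(),ys[gm].mean()])
    n,l,s,ce=cv2.connectedComponentsWithStats(rm);o=[i for i in np.argsort(-s[1:,4])+1 if s[i,4]>40][:3]
    print(tag,'green',G/f+[x0,y0],'reds',[(s[i].tolist(),np.round(ce[i]/f+[x0,y0],1).tolist()) for i in o])
E
python3 - <<'E'
from gauge import *
T=snap('top','t9.png');S=snap('scene','s9.png')
for f in('top0','t7','t9'): gauge(cv2.imread(f'pics/{f}.png')[:,:,::-1],(286,212,334,248),f)
for f in('scene0','s6','s9'): gauge(cv2.imread(f'pics/{f}.png')[:,:,::-1],(272,200,322,245),f)
E
```

```text
time_s: 45.85
ee_pos: [0.5869, 0.0246, 0.2289]
tcp_rot: [[-0.08, 0.001, 0.997], [-0.997, -0.001, -0.08], [0.001, -1.0, 0.001]]
wrist_force: [2.2, -3.3, 6.9]
gripper_width: 0.0458
time_s: 46.27
ee_pos: [0.5868, 0.0247, 0.2289]
tcp_rot: [[-0.637, 0.0, 0.771], [-0.771, -0.0, -0.637], [-0.0, -1.0, 0.0]]
wrist_force: [1.1, -3.8, 7.6]
gripper_width: 0.046
time_s: 46.68
ee_pos: [0.5868, 0.0248, 0.2289]
tcp_rot: [[-0.964, 0.0, 0.266], [-0.266, 0.0, -0.964], [-0.001, -1.0, -0.0]]
wrist_force: [-0.3, -3.8, 6.8]
gripper_width: 0.046
top0 green [311.1541471  223.23656755] reds [([96, 65, 36, 99, 893], [304.9, 230.8]), ([181, 71, 37, 35, 868], [319.0, 226.7])]
t7 green [310.87861272 220.96788696] reds [([58, 71, 68, 82, 961], [301.2, 230.6]), ([180, 56, 37, 36, 856], [318.9, 224.4])]
t9 green [311.03098146 223.41180461] reds [([107, 65, 27, 100, 1006], [305.9, 230.8]), ([179, 71, 39, 38, 952], [319.0, 226.9]), ([257, 0, 31, 11, 162], [331.4, 212.8])]
scene0 green [296.12594841 213.31967628] reds [([100, 93, 75, 89, 1011], [294.5, 222.6]), ([176, 66, 29, 36, 820], [303.7, 213.9])]
s6 green [296.06521739 210.08967391] reds [([78, 106, 91, 62, 1013], [292.6, 222.8]), ([176, 47, 31, 36, 860], [303.7, 210.7])]
s9 green [296.10349066 213.6379056 ] reds [([112, 90, 63, 96, 1050], [295.7, 223.0]), ([176, 69, 30, 34, 812], [303.7, 214.3])]
```

Needle geometry: rest −39.6°, now −15.1°, green +5.7°, red +32.7°. The needle is at ≈0.447 and the knob at ≈4.39, as predicted. About 80° more is needed. I turn 63°, then regrip to stay clear of the wrist limit.

```bash
python3 -m jog '[[[0,0,0,0,0,-7],[0,0,0,0,0,-14],[0,0,0,0,0,-21],[0,0,0,0,0,-28],[0,0,0,0,0,-35]]]'
python3 -m jog '[[[0,0,0,0,0,-7],[0,0,0,0,0,-14],[0,0,0,0,0,-21],[0,0,0,0,0,-28],[0,0,0,0,0,-28]]]'
python3 -m jog '[[[0,0,0,0,0,0],[0,0,0,0,0,0],[0,0,0,0,0,0],[0,0,0,0,0,0],[0,0,0,0,0,0]]]' 75 >/dev/null
python3 -m jog '[[[0,0,0,0,0,7],[0,0,0,0,0,14],[0,0,0,0,0,21],[0,0,0,0,0,28],[0,0,0,0,0,35]]]' >/dev/null
python3 -m jog '[[[0,0,0,0,0,0],[0,0,0,0,0,0],[0,0,0,0,0,0],[0,0,0,0,0,0],[0,0,0,0,0,0]]]' 40 40 >/dev/null
python3 -m jog '[[[0,0,0,0,0,0],[0,0,0,0,0,0],[0,0,0,0,0,0],[0,0,0,0,0,0],[0,0,0,0,0,0]]]'
python3 - <<'E'
from gauge import *
st();T=snap('top','t10.png');S=snap('scene','s10.png')
gauge(T['image'],(286,212,334,248),'t10');gauge(S['image'],(272,200,322,245),'s10')
E
```

```text
time_s: 47.2
ee_pos: [0.5868, 0.0249, 0.2289]
tcp_rot: [[-0.942, 0.001, -0.335], [0.335, 0.001, -0.942], [-0.001, -1.0, -0.001]]
wrist_force: [-1.5, -4.3, 7.1]
gripper_width: 0.0457
time_s: 47.62
ee_pos: [0.5869, 0.025, 0.2289]
tcp_rot: [[-0.676, 0.001, -0.737], [0.737, 0.001, -0.676], [-0.0, -1.0, -0.001]]
wrist_force: [-1.5, -2.7, 6.5]
gripper_width: 0.0459
time_s: 49.28
ee_pos: [0.5864, 0.0249, 0.2273]
tcp_rot: [[-0.977, -0.0, -0.212], [0.212, -0.0, -0.977], [0.0, -1.0, 0.0]]
wrist_force: [-2.1, -0.1, 1.3]
gripper_width: 0.0458
49.28 [586.4  24.9 227.3] z [-0.212 -0.977  0.   ] y [-0. -0. -1.] F [-2.1 -0.1  1.3] T [-0.2   0.32 -0.04] w 45.8 q [-0.08  0.14  1.71 -0.    1.29  1.71]
t10 green [311.75737602 223.75737602] reds [([129, 71, 20, 98, 940], [309.1, 231.9]), ([180, 75, 39, 38, 928], [319.0, 227.6]), ([259, 4, 29, 10, 152], [331.5, 213.6])]
s10 green [296.43243243 213.95495495] reds [([138, 87, 40, 101, 943], [298.3, 223.1]), ([177, 75, 29, 35, 843], [303.7, 215.4])]
```

Needle at ≈0.72–0.74, at green's lower edge and just covering its left side. I turn 20° more to reach mid-band.

```bash
python3 -m jog '[[[0,0,0,0,0,-5],[0,0,0,0,0,-10],[0,0,0,0,0,-15],[0,0,0,0,0,-20],[0,0,0,0,0,-20]]]'
python3 -m jog '[[[0,0,0,0,0,0],[0,0,0,0,0,0],[0,0,0,0,0,0],[0,0,0,0,0,0],[0,0,0,0,0,0]]]' 80 
python3 -m jog '[[[0,0,15,0,0,0],[0,0,30,0,0,0],[0,0,50,0,0,0],[0,0,75,0,0,0],[0,0,100,0,0,0]]]' >/dev/null
python3 -m jog '[[[-10,-35,0,0,0,0],[-40,-60,0,0,0,0],[-75,-75,0,0,0,0],[-110,-85,0,0,0,0],[-145,-90,0,0,0,0]]]' >/dev/null
python3 -m jog '[[[-5,-35,0,0,0,0],[-10,-75,0,0,0,0],[-10,-110,0,0,0,0],[-10,-120,0,0,0,0],[-10,-120,0,0,0,0]]]' 
python3 - <<'E'
from gauge import *
T=snap('top','t11.png');S=snap('scene','s11.png')
gauge(T['image'],(286,212,334,248),'t11');gauge(S['image'],(272,200,322,245),'s11')
a=T['image'][205:280,278:348];b=S['image'][195:295,230:330]
cv2.imwrite('pics/fin.png',np.hstack([cv2.resize(a,(420,450),interpolation=cv2.INTER_CUBIC),cv2.resize(b,(375,450),interpolation=cv2.INTER_CUBIC)])[:,:,::-1])
E
```

```text
time_s: 49.8
ee_pos: [0.5865, 0.0251, 0.2274]
tcp_rot: [[-0.845, -0.0, -0.534], [0.534, 0.0, -0.845], [0.0, -1.0, -0.0]]
wrist_force: [-2.5, -0.1, 1.4]
gripper_width: 0.0461
time_s: 50.22
ee_pos: [0.5868, 0.0249, 0.2273]
tcp_rot: [[-0.846, 0.0, -0.533], [0.533, 0.0, -0.846], [-0.0, -1.0, -0.0]]
wrist_force: [-0.4, -0.6, 0.6]
gripper_width: 0.0802
time_s: 51.47
ee_pos: [0.4314, -0.1873, 0.3274]
tcp_rot: [[-0.844, 0.0, -0.537], [0.537, -0.001, -0.844], [-0.001, -1.0, 0.0]]
wrist_force: [-0.3, 0.3, -0.4]
gripper_width: 0.0799
t11 green [310.87435897 223.79519231] reds [([180, 77, 38, 38, 913], [319.0, 227.8]), ([131, 74, 28, 96, 867], [310.1, 232.2]), ([256, 0, 29, 17, 195], [330.8, 213.7])]
s11 green [295.52848639 214.79294218] reds [([149, 88, 30, 99, 931], [299.1, 223.3]), ([176, 78, 31, 35, 817], [303.8, 215.7])]
```

View pics/fin.png

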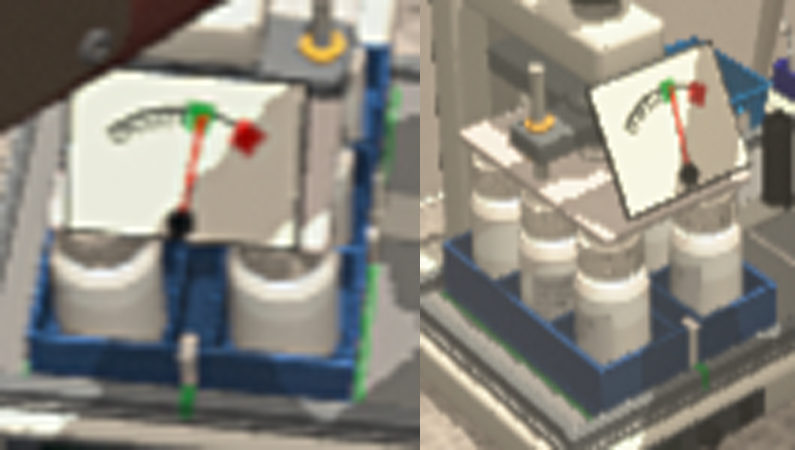

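The needle tip (203,118) is inside the green block (186–214), well short of red (247,137). The index line (188,355) stands directly over the green mark (187,400). The robot touches nothing, so I hand in.

```bash
python3 -c "
from plant import close_job
print(close_job())"
```

```text
the job is handed in; nothing more can be done
None
```

The job is handed in, at about 51 s on the robot's clock. The carrier is full and back at the green work mark, and the gauge needle stands in the green band.

- **Slackening:** I turned the knob about 190° anticlockwise, to roughly 0.7 rad. The needle fell to rest and the plate lifted off the jars.
- **Loading:** I slid the carrier 200 mm to the white loading mark. Cells 3 and 5 were the empty ones. I filled them with two white spares from the bench, and each touched the cell floor at the expected height.
- **Left alone:** The third white spare and the pink, purple and orange look-alikes were not touched.
- **Return:** I slid the full carrier back, then regripped it for a nudge of 1–2 mm. I then tightened the knob in three stages, and the needle never came near the red.

**Last checks:**
- All six jar caps showed in the top view before the return slide.
- The index line stands over the green mark, within about 1 mm in the top view.
- The needle is near mid-green: about 0.83 by turn count and about 0.85 by image. The bottom and top of the band are 0.715 and 0.935.

**Disagreements:**
- The wrist camera read up to 5 mm off in y compared with the top camera and the gripper.
- Before the nudge, the top view put the carrier about 2 mm short of the mark and the gripper reading put it 0–1 mm short, so I split the difference.
- The knob's true axis was about 3 mm from where the cameras placed it. I recentred from the turning motion.

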